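# Twist the relay can home and cap it

### The job

Lift the grey relay can out of its leaning cradle, start it upright in the mouth of the brown spring holder and twist it down against the springs, still turning as it nears the bottom, until it is fully home and stands straight. Then lay the ivory ceramic cover plate centred and flat on top of the can, press it down firmly and let go. Leave the other things on the bench where they are.

Things in the scene. Friction and masses are not known exactly. Their poses are not given: they have to be found in the camera images.
- can_mid (a point): Centre (half-way up) of the loose relay can: closed grey round can, 52 mm diameter, 110 mm tall, about 0.25 kg, bright band 40 mm above its foot, black disc on its flat top. z runs along its axis from foot to top, 55 mm either way. It may go into the holder at any angle about its axis.
- can: The same relay can; origin at the centre of its foot, z axis from foot to top.
- can_foot (a point): Centre of the can's foot (the same point as the origin of can).
- cradle: Fixed leaning cradle, steel base 150 x 90 mm with a blue V-trough; origin on the table, below the can's foot (42 mm up). The can waits there 35 degrees from vertical, top leaning to the cradle's -x (towards the robot), the trough under its -x side. It holds only the can's lowest 58 mm; the upper 52 mm are free all round. Lift the can along its own axis. Its trough ends about 85 mm above the table.
- holder: Fixed brown block 110 x 110 x 45 mm with an upright blind bore 56 mm wide, open at the top, mouth 45 mm above the table; origin centre of underside. Four upright sprung brass bars reach in to a 50 mm circle and grip the can over the last 24 mm above the bore floor, about 22 N each.
- holder_floor (a point): Centre of the bore's flat floor, 12 mm above the table: the can is home when its foot rests here. Pushed straight, the can needs 25 to 40 N; while it is turned at 0.5 rad/s or more (under 1 N m, either way or back and forth) and sinks about 6 mm/s, 8 to 18 N. The springs hold it where it is left.
- cover_mid (a point): Centre (half-way up) of the loose ivory ceramic cover plate, 90 mm (its x) x 62 mm (its y) x 10 mm thick, 0.14 kg, lying flat; z up. Grasp it across the 62 mm width. On the home can its centre is 127 mm above the table; any yaw will do.
- stand: Fixed wooden block 70 x 34 x 24 mm under the cover plate, same yaw within a little; origin at the centre of its underside. The plate overhangs it on all sides, 14 mm on each long side.
- busbar_a: Bystander: loose copper bar 150 x 25 x 6 mm lying on the table, long along its x.
- busbar_b: Bystander: another such copper bar.
- bottle: Bystander: blue plastic bottle, 48 mm diameter, 120 mm tall, standing; origin at the centre of its underside.
- driver: Bystander: screwdriver 190 mm long, lying along its x.
- spacer: Bystander: ivory ceramic spacer ring, 64 mm diameter, 18 mm tall, lying flat.
- cover: The same cover plate; origin at the centre of its underside, same axes.
Not all that is in view belongs to the job. Leave any orange or pink look-alike of the can alone. What is shaped like the cover but turquoise is not meant.

How it is judged:
By the outcome, as a careful person would: the job done as asked, in the order asked, and still so for the second after the job is handed in, with the robot touching nothing.
It also fails if it takes over 72 s, if anything falls off the work surface, if the arm or the gripper's body presses on something with over 40 N, if the wrist force passes 120 N, or if a joint passes its speed limit or range.

### The arm

A 6-joint arm with a two-finger parallel gripper is mounted at the origin on the work surface. World frame = base frame: x ahead of the robot, y to its left, z up, the work surface at z = 0. Lengths are in m, angles in rad, forces in N, time in s.
With the tool pointing down it reaches from about 0.35 to 0.775 m from the base axis. Payload 7.3 kg.
Tool frame: the origin (TCP) lies midway between the tips of the shut fingers; the grasp point (between the pads) lies 19 mm behind it (robot.grasp_offset is the z of the grasp point in the tool frame, in m); z points along the fingers, y is the direction in which the jaws open and shut (so a half turn about z gives the same grasp; the last joint's range is limited). The gripper opens to 92 mm and grips with 3 to 60 N. Pads are 19 mm wide; open, the fingers measure 130 mm over their backs; the gripper's body (75 mm by 190 mm) begins 47 mm behind the grasp point.
Start: joints at [1.192, 0.342, 1.524, -0, 1.275, -0.146], TCP at [0.121, 0.511, 0.227] pointing down, gripper open.
Joint ranges: [-2.53, 2.53], [-0.77, 2.02], [0.04, 2.7], [-1, 4.14], [0.28, 2.66], [-3.11, 3.11]. Speed limits (rad/s): [2.57, 2.57, 3.14, 3.14, 3.14, 3.14].

### API

Orientations are given as [roll, pitch, yaw] about the fixed x, y, z axes, in that order (R = Rz(yaw) Ry(pitch) Rx(roll)).
In Python, from cell import observe, imaging, workorder, robot gives the robot as it stands. The module is installed in compiled form; this text tells all that it offers.
- The arm moves only by the tool send_rows, never from a script. Its argument "series" is a list of rows, each a list of 7 numbers: the shift along the tool's x, y, z in m, then the turn, a rotation vector about the tool's x, y, z in rad, then the closure, from 0 (fully open) to 1 (shut). A call has 1 to 5 rows; each row shifts and turns the commanded pose from where the row before left it, along the tool's axes as they then stand; what a row does not reach is not made up. A row lasts 1/12 s, in which the tool goes at most 41.7 mm and 7.16 degrees, less where a joint would pass 70% of its speed; a pose out of reach is approached as far as the arm can. A call is refused whole if a number of a shift passes 0.0417 or a number of a turn 0.125, either way. A call with a gripper value outside its range is refused whole. The fingers move at their own pace and stop on an object; "newtons" is the grip in N (left out, the last holds). Time passes only in rows, so rows that do not move let the fingers close. It gives the time, the measured TCP pose, the force and the opening at its end, in the units of the state.
- observe(): the state, without advancing time (a new reading comes with each control period).
- imaging.read_camera(name): name is "scene" or "side" or "wrist"; returns a dict with "color" (384x512x3 uint8, red, green, blue), "range_z" (384x512 float32, m along the optical axis (not along the pixel's ray), 0 where there is no reading), "vfov" (degrees; the focal length in pixels is half the picture's height over the tangent of half this angle, whatever the lens; pixels are square), "cx", "cy" (the principal point, pixels), "T" (4x4, takes a point from camera to world coordinates). Camera axes: x right, y down, z forward; pixel columns grow to the right and rows downward; lengths in m; the calibration is good to about 2 mm. A picture is of the moment at which its call begins.
- workorder.hand_in(): hands the job in, once; it reports no verdict.
The state is a dict: "time": time; "qpos": joint angles; "qvel": joint speeds; "joint_efforts": joint torques, N m; "tool_pos": TCP position; "tool_rot": TCP orientation; "contact_force": force on the tool from outside, world axes, zero at the start; "torque": the same for the moment, N m; "opening": finger opening in m.
Only numpy, scipy, OpenCV 4.12 (cv2) and the standard library are available. Lean on these libraries where they do the work, as an engineer would, in place of code of your own. Each camera call takes 0.05 s, during which the arm holds its last target.

## Working session

There is one attempt and no reset: what is moved stays moved. The work goes in short steps, Python scripts to look and compute and a tool call to move; the robot and the scene stay as the last step left them, time stands still between calls to the robot, and variables do not carry over. Pictures are saved under pics/ and viewed, and the job is handed in when it is done.

Besides the shell and the picture viewer there is one more tool, called after "Call:" by a JSON object that holds its "api" and its "payload", one argument or row to a line. send_rows: Moves the arm, as the interface text tells. Its arguments: {"type":"object","properties":{"series":{"type":"array","items":{"type":"array","items":{"type":"number"}}},"newtons":{"type":"number"}},"required":["series"]}

```bash
mkdir -p pics; ls; cat > h.py <<'E'
import numpy as np, cv2
from cell import observe, imaging, workorder, robot
from scipy.spatial.transform import Rotation as R
def shot(n,f,s=1):
    d=imaging.read_camera(n); c=d['color'][:,:,::-1]
    cv2.imwrite('pics/'+f+'.png',cv2.resize(c,None,fx=1.5,fy=1.5)); np.savez('pics/'+f+'.npz',**{k:np.array(v) for k,v in d.items()}); return d
def load(f): return dict(np.load('pics/'+f+'.npz'))
def cloud(d):
    z=d['range_z']; h,w=z.shape; f=h/2/np.tan(np.radians(float(d['vfov']))/2)
    u,v=np.meshgrid(np.arange(w),np.arange(h))
    P=np.stack([(u-float(d['cx']))/f*z,(v-float(d['cy']))/f*z,z],-1)
    W=P@d['T'][:3,:3].T+d['T'][:3,3]; W[z==0]=np.nan
    return W
E
python3 - <<'E'
from h import *
for n in ('scene','side','wrist'):
    d=shot(n,n+'0'); print(n,d['vfov'],d['cx'],d['cy'],np.round(d['T'],3).tolist())
s=observe(); print(s); print([a for a in dir(robot) if a[0]!='_'], robot.grasp_offset)
E
```

```text
pics
scene 53.20108316163718 250.44238312414907 191.82125588932806 [[-0.834, 0.311, -0.456, 0.953], [0.552, 0.493, -0.673, 0.624], [0.015, -0.813, -0.582, 0.644], [0.0, 0.0, 0.0, 1.0]]
side 43.269774726874616 248.00615613198633 192.28563353647078 [[0.866, -0.393, 0.309, 0.112], [-0.5, -0.675, 0.543, -0.76], [-0.005, -0.625, -0.781, 1.104], [0.0, 0.0, 0.0, 1.0]]
wrist 63.450817088015306 251.97869128245432 196.91660267317164 [[0.231, 0.941, 0.247, 0.054], [0.973, -0.223, -0.061, 0.527], [-0.002, 0.254, -0.967, 0.383], [0.0, 0.0, 0.0, 1.0]]
{'time': 0.15, 'qpos': array([ 1.19201042e+00,  3.42548548e-01,  1.52477925e+00, -3.43912088e-05,
        1.27541232e+00, -1.45977670e-01]), 'qvel': array([-9.54390857e-04, -5.02842334e-04, -3.24693927e-03, -2.03149929e-05,
        6.22542249e-04, -1.57983805e-04]), 'joint_efforts': array([ 1.33091351e-03, -4.31477523e+01, -2.44353855e+01,  7.17742159e-02,
        5.36686694e-02, -6.32330216e-05]), 'tool_pos': array([0.12098737, 0.510558  , 0.22621836]), 'tool_rot': array([-3.14045261e+00, -1.34369431e-04,  2.90879437e+00]), 'contact_force': array([-0.27510521,  0.498089  ,  0.22365815]), 'torque': array([0.01622724, 0.01927696, 0.00549312]), 'opening': 0.09160746719961216}
['IKError', 'grasp_offset'] -0.0188
```

View pics/scene0.png

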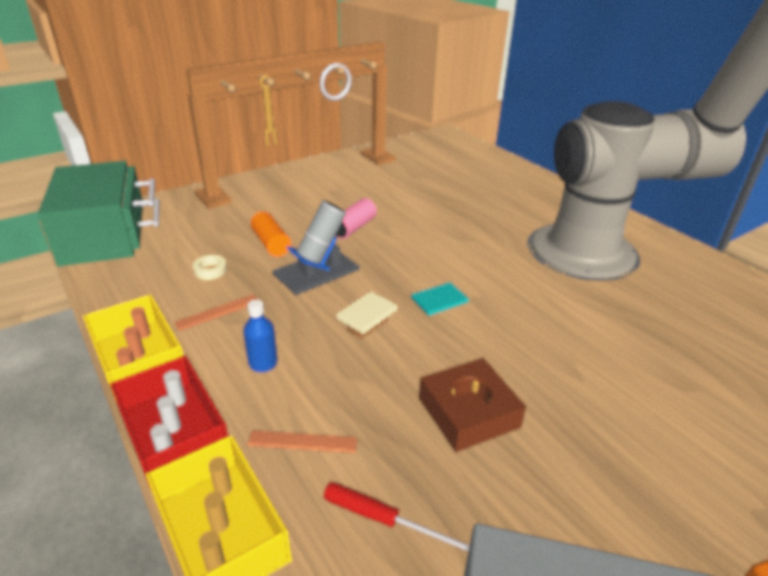

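View pics/side0.png

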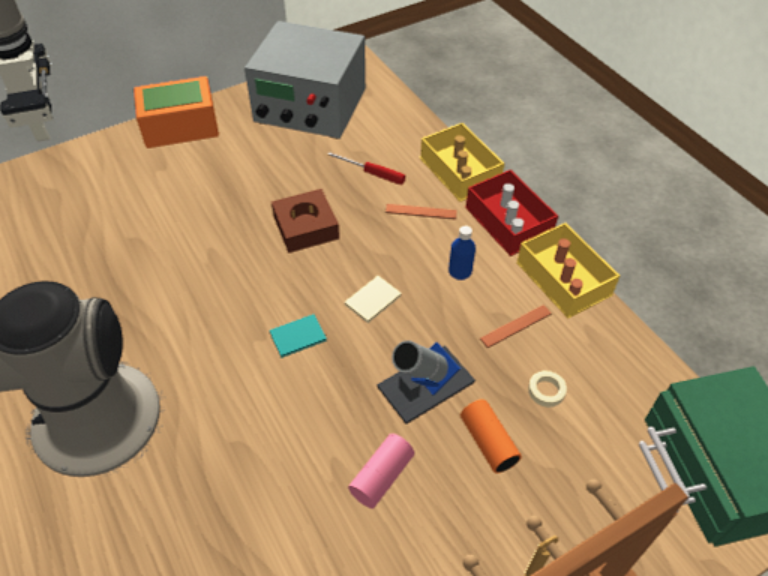

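View pics/wrist0.png

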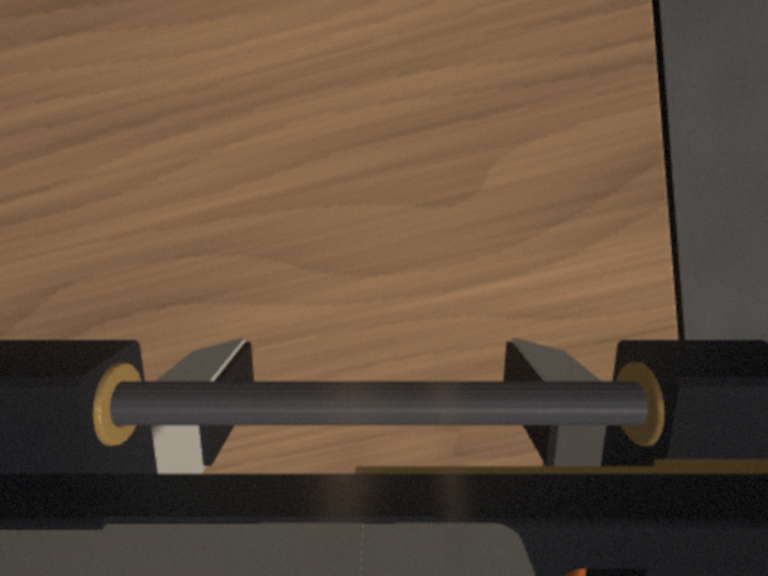

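The scene view shows the can at about (320,232), the holder at (472,400), the cover at (367,313) and the turquoise decoy at (440,298). In the side view they are at (415,360), (305,215) and (373,298). Next I turn these into positions from the range images.

```bash
python3 - <<'E'
from h import *
for f,pts in (('scene0',dict(cantop=(328,212),can=(318,240),cov=(367,310),hold=(500,388),holdn=(450,385),bottle=(258,310),table=(400,420),pink=(360,215),orange=(268,232))),('side0',dict(disc=(407,355),can=(430,362),cov=(373,298),hold=(325,205),holdn=(290,230),bottle=(466,232),table=(220,300),pink=(382,470),orange=(490,435),barA=(420,212),barB=(515,327),ring=(536,388)))):
    d=load(f); W=cloud(d)
    for k,(u,v) in pts.items(): print(f,k,np.round(W[int(v/1.5),int(u/1.5)],4))
for f,b in (('side0',(370,330,500,430)),('side0',(260,180,350,260)),('scene0',(260,180,390,300))):
    d=load(f); x0,y0,x1,y1=[int(a/1.5) for a in b]
    cv2.imwrite('pics/c_%s_%d.png'%(f,x0),cv2.resize(d['color'][y0:y1,x0:x1,::-1],None,fx=8,fy=8,interpolation=cv2.INTER_CUBIC))
E
```

```text
scene0 cantop [ 0.4981 -0.2139  0.1364]
scene0 can [ 0.5235 -0.2068  0.0867]
scene0 cov [ 0.5259 -0.0356  0.0359]
scene0 hold [0.4691 0.2333 0.0456]
scene0 holdn [0.5268 0.191  0.0471]
scene0 bottle [ 0.7197 -0.0312  0.119 ]
scene0 table [6.029e-01 1.736e-01 2.000e-04]
scene0 pink [ 0.3593 -0.3196  0.0422]
scene0 orange [ 0.5656 -0.3493  0.0491]
side0 disc [ 0.4769 -0.2288  0.1327]
side0 can [ 0.5075 -0.2495  0.1147]
side0 cov [ 0.5258 -0.0329  0.0323]
side0 hold [0.556  0.2164 0.0474]
side0 holdn [0.4647 0.1914 0.0429]
side0 bottle [ 0.7164 -0.047   0.123 ]
side0 table [ 0.2805  0.1327 -0.0024]
side0 pink [ 0.3619 -0.3449  0.0483]
side0 orange [ 0.5412 -0.381   0.0487]
side0 barA [0.7399 0.1346 0.0033]
side0 barB [ 0.7279 -0.2104  0.0083]
side0 ring [ 0.676  -0.3363  0.0193]
```

```bash
cat > fit.py <<'E'
from h import *
from scipy.optimize import least_squares
S=[(f,load(f)) for f in ('scene0','side0')]
def pts(box,zr,cond=None):
    out=[]
    for f,d in S:
        W=cloud(d); m=(W[...,0]>box[0])&(W[...,0]<box[1])&(W[...,1]>box[2])&(W[...,1]<box[3])&(W[...,2]>zr[0])&(W[...,2]<zr[1])
        if cond is not None: m&=cond(d['color'].astype(float))
        out.append((f,W[m]))
    return out
print('cover')
for f,P in pts((.42,.62,-.13,.06),(.024,.045),lambda c:(c[...,0]>180)&(c[...,1]>170)&(c[...,2]>110)):
    r=cv2.minAreaRect((P[:,:2]*1000).astype(np.float32)); print(f,len(P),r,np.median(P[:,2]),P[:,:2].mean(0))
print('holder')
for f,P in pts((.40,.65,.10,.32),(.038,.056)):
    r=cv2.minAreaRect((P[:,:2]*1000).astype(np.float32)); print(f,len(P),r,np.median(P[:,2]))
# can
P=[]
for f,p in pts((.40,.62,-.32,-.14),(.09,.20),lambda c:(c.max(-1)-c.min(-1)<50)): P.append(p); print(f,len(p),p.min(0),p.max(0))
def model(x,Q,off):
    th=x[2]; a=np.array([-np.sin(np.radians(35))*np.cos(th),-np.sin(np.radians(35))*np.sin(th),np.cos(np.radians(35))])
    q=Q-np.array([x[0],x[1],0.042]); t=q@a; r=np.linalg.norm(q-t[:,None]*a,axis=1)
    return t,r
for Q in (P[0],P[1],np.vstack(P)):
    def res(x):
        t,r=model(x,Q,0); side=r-.026; top=t-.11
        return np.where(np.abs(side)<np.abs(top)+ (r<.022)*-1,side,top) if 0 else np.where(np.abs(side)<np.abs(top),side,np.where(r<.03,top,side))
    s=least_squares(res,[.55,-.22,0.3],loss='soft_l1',f_scale=.002); print('can',s.x,np.degrees(s.x[2]),np.sqrt(np.mean(s.fun**2)),np.median(abs(s.fun)))
E
python3 fit.py
```

```text
cover
scene0 609 ((524.4710083007812, -34.59040832519531), (96.04682159423828, 64.4838638305664), 16.142658233642578) 0.03601333116854655 [ 0.52864167 -0.03060317]
side0 540 ((526.2188110351562, -34.46730041503906), (92.46446228027344, 62.703670501708984), 12.777419090270996) 0.03403291300191824 [ 0.52597007 -0.03534265]
holder
scene0 1809 ((509.0580749511719, 216.80548095703125), (113.46472930908203, 112.34391784667969), 80.8682632446289) 0.04675548157202691
side0 830 ((511.33648681640625, 216.81298828125), (119.1889419555664, 111.7534408569336), 80.56974792480469) 0.04481634867672135
scene0 423 [ 0.46064687 -0.24533274  0.09006125] [ 0.53572506 -0.20004472  0.14832401]
side0 538 [ 0.45284    -0.25756678  0.09028125] [ 0.53544242 -0.20565251  0.14884831]
can [ 0.53678161 -0.22721469  0.07649529] 4.382857228239723 0.0017597762604607435 0.0010891640299009707
can [ 0.53741958 -0.22704638  0.0586792 ] 3.3620704654808824 0.0014564956292827187 0.000827430213245663
can [ 0.53703445 -0.22743966  0.06284836] 3.60094559086662 0.001630508627126171 0.000982541125175096
```

```bash
cd pics; ls
```

```text
c_scene0_173.png
c_side0_173.png
c_side0_246.png
scene0.npz
scene0.png
side0.npz
side0.png
wrist0.npz
wrist0.png
```

View pics/c_scene0_173.png

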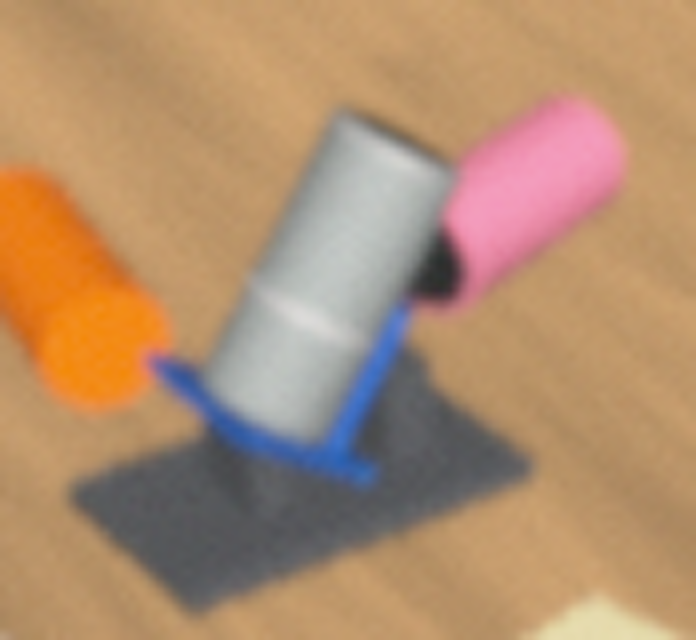

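View pics/c_side0_246.png

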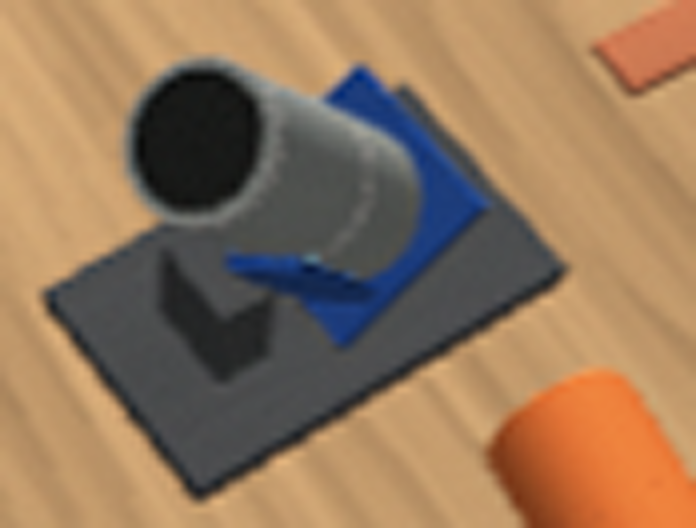

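View pics/c_side0_173.png

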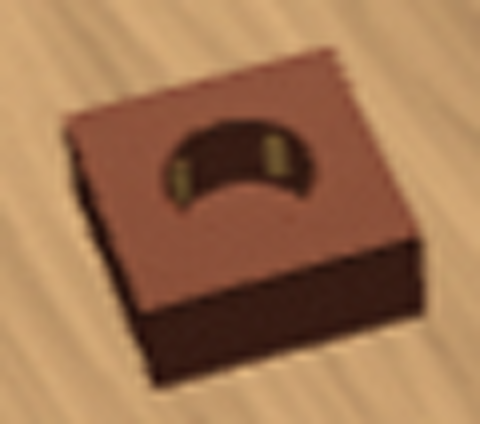

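```bash
cat > plan.py <<'E'
from h import *
TH=np.radians(3.7); FOOT=np.array([.537,-.2273,.042]); S35=np.sin(np.radians(35)); C35=np.cos(np.radians(35))
A=np.array([-S35*np.cos(TH),-S35*np.sin(TH),C35])
HOLD=np.array([.5102,.2168,0.])
def down(yaw): return R.from_euler('xyz',[np.pi,0,yaw])
def canR():
    z=-A; y=np.array([-np.sin(TH),np.cos(TH),0]); x=np.cross(y,z); return R.from_matrix(np.stack([x,y,z],1))
def cur():
    s=observe(); return np.array(s['tool_pos']),R.from_euler('xyz',s['tool_rot']),s
def rows(wps,grip,start=None,dmax=.038,amax=6.3,vz=None):
    p,r,s=cur() if start is None else (*start,None)
    out=[]
    for tp,tr in wps:
        tp=np.array(tp,float)
        n=max(1,int(np.ceil(np.linalg.norm(tp-p)/dmax)),int(np.ceil(np.degrees((r.inv()*tr).magnitude())/amax)))
        rv=(r.inv()*tr).as_rotvec()/n; dp=(tp-p)/n
        for i in range(n):
            d=r.inv().apply(dp); row=np.r_[np.round(d,4),np.round(rv,3),grip]
            p=p+r.apply(row[:3]); r=r*R.from_rotvec(row[3:6]); out.append(row)
    for i in range(0,len(out),5): print('['+','.join('['+','.join('%g'%x for x in q)+']' for q in out[i:i+5])+']')
    print('end',np.round(p,4),np.round(r.as_euler('xyz'),3),len(out))
E
python3 - <<'E'
from plan import *
d=down(np.pi-.0001)
pre=FOOT+.130*A; print(pre)
rows([([.30,.36,.27],R.from_euler('xyz',[np.pi,0,3.0])),([.44,.10,.27],d),([.44,-.10,.25],canR()),(pre,canR())],0)
E
```

```text
[ 0.46259049 -0.23211185  0.14848977]
[[-0.0298,-0.015,-0.0062,-0,-0,-0.013,0],[-0.0296,-0.0154,-0.0062,-0,-0,-0.013,0],[-0.0294,-0.0158,-0.0062,-0,-0,-0.013,0],[-0.0292,-0.0162,-0.0062,-0,-0,-0.013,0],[-0.029,-0.0166,-0.0062,-0,-0,-0.013,0]]
[[-0.0288,-0.0169,-0.0062,-0,-0,-0.013,0],[-0.0286,-0.0173,-0.0062,-0,-0,-0.013,0],[-0.0219,-0.0297,-0,-0,-0,-0.018,0],[-0.0214,-0.0301,-0,-0,-0,-0.018,0],[-0.0209,-0.0305,-0,-0,-0,-0.018,0]]
[[-0.0203,-0.0309,-0,-0,-0,-0.018,0],[-0.0197,-0.0312,-0,-0,-0,-0.018,0],[-0.0192,-0.0316,-0,-0,-0,-0.018,0],[-0.0186,-0.0319,-0,-0,-0,-0.018,0],[-0.018,-0.0322,-0,-0,-0,-0.018,0]]
[[0.0001,-0.0333,0.0034,-0.003,-0.102,-0.01,0],[0.0007,-0.0333,0.0032,-0.003,-0.102,-0.01,0],[0.0014,-0.0333,0.003,-0.003,-0.102,-0.01,0],[0.002,-0.0333,0.0027,-0.003,-0.102,-0.01,0],[0.0026,-0.0333,0.0024,-0.003,-0.102,-0.01,0]]
[[0.0032,-0.0333,0.002,-0.003,-0.102,-0.01,0],[0.0094,-0.0266,0.0183,-0,0,0,0],[0.0094,-0.0266,0.0183,-0,0,0,0],[0.0094,-0.0266,0.0183,-0,0,0,0],[0.0094,-0.0266,0.0183,-0,0,0,0]]
[[0.0094,-0.0266,0.0183,-0,0,0,0]]
end [ 0.4625 -0.2319  0.1484] [-3.139  0.612 -3.076] 26
```

Call:
{"api": "send_rows", "payload": {
  "series": [
    [-0.0298, -0.015, -0.0062, 0, 0, -0.013, 0],
    [-0.0296, -0.0154, -0.0062, 0, 0, -0.013, 0],
    [-0.0294, -0.0158, -0.0062, 0, 0, -0.013, 0],
    [-0.0292, -0.0162, -0.0062, 0, 0, -0.013, 0],
    [-0.029, -0.0166, -0.0062, 0, 0, -0.013, 0]
  ]
}}

```text
time: 0.57
tool_pos: [0.2495, 0.4021, 0.2578]
tool_rot: [-3.141, -0.0, 2.975]
contact_force: [0.2, 0.3, -0.6]
opening: 0.0917
```

Call:
{"api": "send_rows", "payload": {
  "series": [
    [-0.0288, -0.0169, -0.0062, 0, 0, -0.013, 0],
    [-0.0286, -0.0173, -0.0062, 0, 0, -0.013, 0],
    [-0.0219, -0.0297, 0, 0, 0, -0.018, 0],
    [-0.0214, -0.0301, 0, 0, 0, -0.018, 0],
    [-0.0209, -0.0305, 0, 0, 0, -0.018, 0]
  ]
}}

```text
time: 0.98
tool_pos: [0.353, 0.2612, 0.27]
tool_rot: [-3.142, -0.0, 3.055]
contact_force: [0.8, 0.8, -0.3]
opening: 0.0916
```

Call:
{"api": "send_rows", "payload": {
  "series": [
    [-0.0203, -0.0309, 0, 0, 0, -0.018, 0],
    [-0.0197, -0.0312, 0, 0, 0, -0.018, 0],
    [-0.0192, -0.0316, 0, 0, 0, -0.018, 0],
    [-0.0186, -0.0319, 0, 0, 0, -0.018, 0],
    [-0.018, -0.0322, 0, 0, 0, -0.018, 0]
  ]
}}

```text
time: 1.4
tool_pos: [0.4404, 0.0984, 0.2701]
tool_rot: [3.141, -0.0, -3.139]
contact_force: [0.4, 1.1, 0.5]
opening: 0.0921
```

Call:
{"api": "send_rows", "payload": {
  "series": [
    [0.0001, -0.0333, 0.0034, -0.003, -0.102, -0.01, 0],
    [0.0007, -0.0333, 0.0032, -0.003, -0.102, -0.01, 0],
    [0.0014, -0.0333, 0.003, -0.003, -0.102, -0.01, 0],
    [0.002, -0.0333, 0.0027, -0.003, -0.102, -0.01, 0],
    [0.0026, -0.0333, 0.0024, -0.003, -0.102, -0.01, 0]
  ]
}}

```text
time: 1.82
tool_pos: [0.4395, -0.0511, 0.2541]
tool_rot: [3.133, 0.466, -3.092]
contact_force: [1.4, 0.3, -0.4]
opening: 0.0919
```

Call:
{"api": "send_rows", "payload": {
  "series": [
    [0.0032, -0.0333, 0.002, -0.003, -0.102, -0.01, 0],
    [0.0094, -0.0266, 0.0183, 0, 0, 0, 0],
    [0.0094, -0.0266, 0.0183, 0, 0, 0, 0],
    [0.0094, -0.0266, 0.0183, 0, 0, 0, 0],
    [0.0094, -0.0266, 0.0183, 0, 0, 0, 0]
  ]
}}

```text
time: 2.23
tool_pos: [0.4507, -0.1735, 0.1669]
tool_rot: [3.125, 0.519, -3.086]
contact_force: [0.2, 0.0, 0.7]
opening: 0.0918
```

Call:
{"api": "send_rows", "payload": {
  "series": [
    [0.0094, -0.0266, 0.0183, 0, 0, 0, 0],
    [0, 0, 0, 0, 0, 0, 0],
    [0, 0, 0, 0, 0, 0, 0]
  ]
}}

```text
time: 2.48
tool_pos: [0.453, -0.1986, 0.1453]
tool_rot: [3.12, 0.517, -3.09]
contact_force: [0.2, -0.1, 0.1]
opening: 0.0916
```

```bash
python3 - <<'E'
from plan import *
shot('wrist','w1'); print(observe()['qpos'])
p,r,s=cur(); print(p,s['tool_rot'],r.inv().apply(FOOT+.130*A-p),(r.inv()*canR()).as_rotvec())
E
```

```text
[-0.83323945  0.22314299  2.10252596  0.74557347  0.62363461 -3.03771839]
[ 0.4532329  -0.19781698  0.14625647] [ 3.1218284   0.51783633 -3.08766641] [-0.00761825 -0.03477757  0.00108268] [ 0.01405097 -0.09293516 -0.00992153]
```

View pics/w1.png

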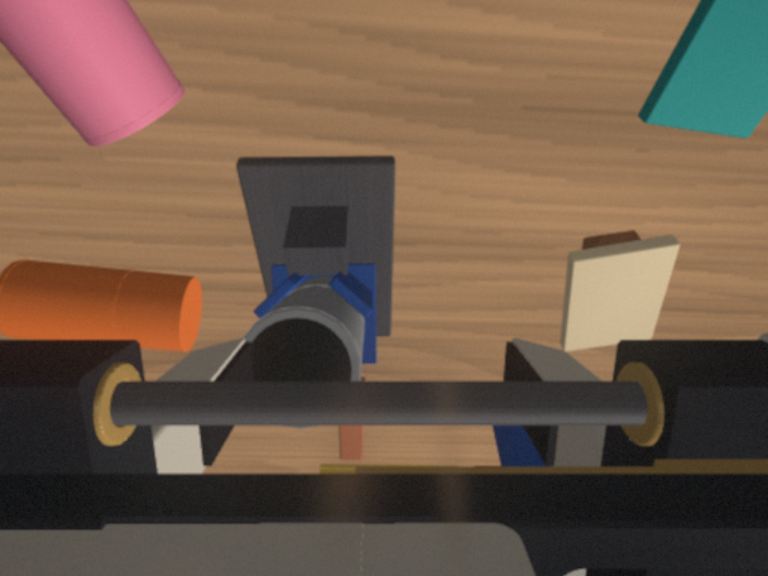

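The wrist view shows the can's top at (305,345), left of the jaw centre. Joint 6 is almost at its limit, so I back off and turn the tool half a turn, which gives the same grasp.

Call:
{"api": "send_rows", "payload": {
  "series": [
    [0, 0, -0.02, 0, 0, 0.12, 0],
    [0, 0, -0.02, 0, 0, 0.12, 0],
    [0, 0, 0, 0, 0, 0.12, 0],
    [0, 0, 0, 0, 0, 0.12, 0],
    [0, 0, 0, 0, 0, 0.12, 0]
  ]
}}

```text
time: 2.95
tool_pos: [0.434, -0.1988, 0.1833]
tool_rot: [2.815, 0.413, 2.529]
contact_force: [0.3, 0.3, -0.7]
opening: 0.0916
```

Call:
{"api": "send_rows", "payload": {
  "series": [
    [0, 0, 0, 0, 0, 0.12, 0],
    [0, 0, 0, 0, 0, 0.12, 0],
    [0, 0, 0, 0, 0, 0.12, 0],
    [0, 0, 0, 0, 0, 0.12, 0],
    [0, 0, 0, 0, 0, 0.12, 0]
  ]
}}

```text
time: 3.37
tool_pos: [0.434, -0.1985, 0.1828]
tool_rot: [2.646, 0.165, 1.957]
contact_force: [-0.1, 0.0, -0.4]
opening: 0.0917
```

Call:
{"api": "send_rows", "payload": {
  "series": [
    [0, 0, 0, 0, 0, 0.12, 0],
    [0, 0, 0, 0, 0, 0.12, 0],
    [0, 0, 0, 0, 0, 0.12, 0],
    [0, 0, 0, 0, 0, 0.12, 0],
    [0, 0, 0, 0, 0, 0.12, 0]
  ]
}}

```text
time: 3.78
tool_pos: [0.434, -0.1985, 0.1828]
tool_rot: [2.636, -0.129, 1.432]
contact_force: [-0.2, -0.3, -0.7]
opening: 0.0916
```

Call:
{"api": "send_rows", "payload": {
  "series": [
    [0, 0, 0, 0, 0, 0.12, 0],
    [0, 0, 0, 0, 0, 0.12, 0],
    [0, 0, 0, 0, 0, 0.12, 0],
    [0, 0, 0, 0, 0, 0.12, 0],
    [0, 0, 0, 0, 0, 0.12, 0]
  ]
}}

```text
time: 4.2
tool_pos: [0.434, -0.1985, 0.1828]
tool_rot: [2.785, -0.387, 0.869]
contact_force: [-0.0, -0.7, -0.1]
opening: 0.0918
```

Call:
{"api": "send_rows", "payload": {
  "series": [
    [0, 0, 0, 0, 0, 0.12, 0],
    [0, 0, 0, 0, 0, 0.12, 0],
    [0, 0, 0, 0, 0, 0.12, 0],
    [0, 0, 0, 0, 0, 0.12, 0],
    [0, 0, 0, 0, 0, 0.12, 0]
  ]
}}

```text
time: 4.62
tool_pos: [0.4341, -0.1985, 0.1828]
tool_rot: [3.08, -0.517, 0.215]
contact_force: [0.2, -0.1, 0.1]
opening: 0.0918
```

```bash
cat >> plan.py <<'E'
def canR2(): return canR()*R.from_euler('z',np.pi)
E
python3 - <<'E'
from plan import *
p,r,s=cur(); print(s['qpos'],p,s['tool_rot'])
rows([(FOOT+.125*A,canR2())],0)
E
```

```text
[-0.87658802  0.1301632   2.08808182  0.66532465  0.72497944  0.03241681] [ 0.4340564  -0.19849248  0.18281084] [ 3.0797326  -0.51712958  0.21499074]
[[0.0007,0.0183,0.0237,-0.009,0.045,0.065,0],[0.0008,0.018,0.0239,-0.009,0.045,0.065,0]]
end [ 0.4654 -0.232   0.1443] [-3.141 -0.611  0.064] 2
```

Call:
{"api": "send_rows", "payload": {
  "series": [
    [0.0007, 0.0183, 0.0237, -0.009, 0.045, 0.065, 0],
    [0.0008, 0.018, 0.0239, -0.009, 0.045, 0.065, 0],
    [0, 0, 0, 0, 0, 0, 0],
    [0, 0, 0, 0, 0, 0, 0]
  ]
}}

```text
time: 4.95
tool_pos: [0.4651, -0.232, 0.1427]
tool_rot: [-3.14, -0.609, 0.069]
contact_force: [-0.9, -0.0, 0.0]
opening: 0.0918
```

```bash
python3 - <<'E'
from plan import *
p,r,s=cur(); print(s['qpos'],p,s['tool_rot'],r.inv().apply(FOOT+.125*A-p),(r.inv()*canR2()).as_rotvec())
shot('wrist','w2');shot('side','s2')
E
```

```text
[-0.91763713  0.27593906  2.10173916  0.95143344  0.62711823 -0.17135727] [ 0.46507448 -0.23196417  0.14271555] [-3.14024744 -0.60872528  0.06922402] [ 1.27119055e-03 -1.27205069e-05 -1.15989133e-03] [-0.00400645  0.00214252  0.00380788]
```

View pics/w2.png

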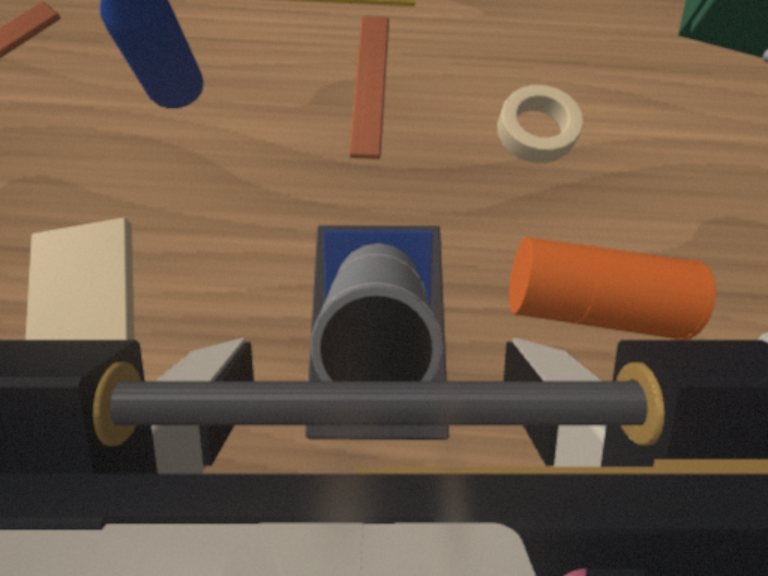

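View pics/s2.png

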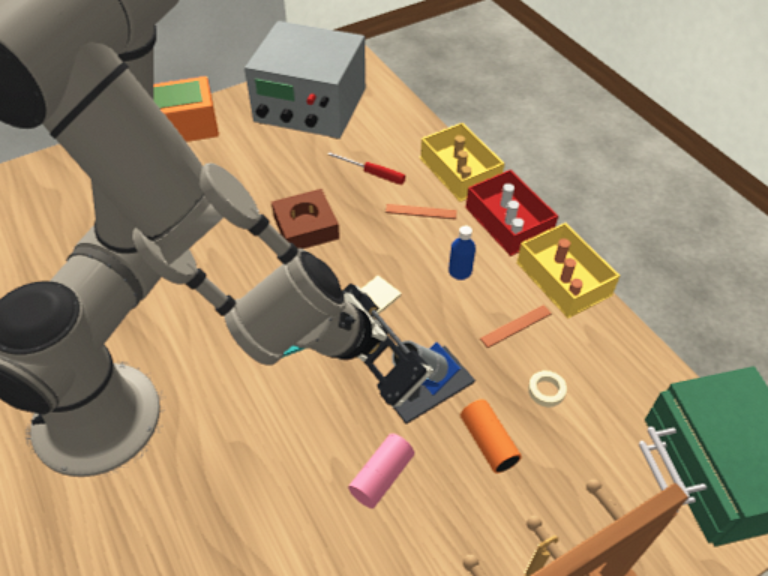

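The can's disc is centred at (378,345), on the jaw mid-line. I check its axis in the tool frame with a wrist-range fit.

```bash
python3 - <<'E'
from plan import *
p,r,s=cur(); d=load('w2'); W=cloud(d); Q=r.inv().apply(W.reshape(-1,3)-p).reshape(W.shape)
m=(abs(Q[...,1])<.045)&(Q[...,2]>.005)&(Q[...,2]<.06)&(abs(Q[...,0])<.05)
P=Q[m]; print(len(P),P.min(0),P.max(0))
from scipy.optimize import least_squares
# top face z
zt=np.percentile(P[:,2],[2,20,50,80]);print(zt)
def res(x):
    a=R.from_euler('xy',[x[2],x[3]]).apply([0,0,1]); q=P-np.array([x[0],x[1],x[4]]); t=q@a; rr=np.linalg.norm(q-t[:,None]*a,axis=1)
    return np.where(abs(rr-.026)<abs(t),rr-.026,np.where(rr<.03,t,rr-.026))
f=least_squares(res,[0,0,0,0,.015],loss='soft_l1',f_scale=.002); print(f.x,np.median(abs(f.fun)))
E
```

```text
5593 [-0.01463036 -0.0273992   0.01292123] [0.02542711 0.02392164 0.05994416]
[0.01379377 0.01459534 0.01522255 0.016139  ]
[-0.00114049 -0.00181696 -0.00393456 -0.00199011  0.01502412] 0.0003386843284684737
```

Call:
{"api": "send_rows", "payload": {
  "series": [
    [-0.0006, -0.0008, 0.013, -0.004, 0, 0.002, 0],
    [0, 0, 0.013, 0, 0, 0, 0],
    [0, 0, 0.013, 0, 0, 0, 0],
    [0, 0, 0.013, 0, 0, 0, 0],
    [0, 0, 0.009, 0, 0, 0, 0]
  ]
}}

```text
time: 5.47
tool_pos: [0.5004, -0.2296, 0.094]
tool_rot: [3.135, -0.612, 0.07]
contact_force: [-1.0, -0.1, 0.3]
opening: 0.0918
```

Call:
{"api": "send_rows", "payload": {
  "series": [
    [0, 0, 0, 0, 0, 0, 0.3],
    [0, 0, 0, 0, 0, 0, 0.5],
    [0, 0, 0, 0, 0, 0, 0.6],
    [0, 0, 0, 0, 0, 0, 0.7],
    [0, 0, 0, 0, 0, 0, 0.7]
  ],
  "newtons": 15
}}

```text
time: 5.88
tool_pos: [0.4996, -0.2306, 0.0935]
tool_rot: [3.137, -0.611, 0.067]
contact_force: [-1.0, 1.0, -0.7]
opening: 0.0631
```

Call:
{"api": "send_rows", "payload": {
  "series": [
    [0, 0, 0, 0, 0, 0, 1],
    [0, 0, 0, 0, 0, 0, 1],
    [0, 0, 0, 0, 0, 0, 1],
    [0, 0, 0, 0, 0, 0, 1]
  ],
  "newtons": 20
}}

```text
time: 6.22
tool_pos: [0.4996, -0.229, 0.0932]
tool_rot: [3.141, -0.611, 0.067]
contact_force: [-2.1, 5.2, 6.7]
opening: 0.0517
```

Call:
{"api": "send_rows", "payload": {
  "series": [
    [0, 0, 0, 0, 0, 0, 1],
    [0, 0, 0, 0, 0, 0, 1],
    [0, 0, 0, 0, 0, 0, 1]
  ],
  "newtons": 55
}}

```text
time: 6.47
tool_pos: [0.4996, -0.229, 0.0932]
tool_rot: [3.141, -0.611, 0.067]
contact_force: [-3.5, 4.8, 7.7]
opening: 0.0513
```

Call:
{"api": "send_rows", "payload": {
  "series": [
    [0, 0, -0.008, 0, 0, 0, 1],
    [0, 0, -0.012, 0, 0, 0, 1],
    [0, 0, -0.014, 0, 0, 0, 1],
    [0, 0, -0.016, 0, 0, 0, 1],
    [0, 0, -0.02, 0, 0, 0, 1]
  ]
}}

```text
time: 6.88
tool_pos: [0.459, -0.2319, 0.1497]
tool_rot: [3.141, -0.609, 0.066]
contact_force: [0.4, -0.9, -2.9]
opening: 0.0512
```

Call:
{"api": "send_rows", "payload": {
  "series": [
    [0, 0, -0.02, 0, 0, 0, 1],
    [0, 0, -0.01, 0, 0, 0, 1]
  ]
}}

```text
time: 7.05
tool_pos: [0.4415, -0.234, 0.1756]
tool_rot: [3.137, -0.61, 0.067]
contact_force: [0.4, -0.1, -3.7]
opening: 0.051
```

```bash
python3 - <<'E'
from plan import *
print(observe()['qpos'])
d=down(0.07)
# waypoints: then over holder
rows([([.44,-.18,.26],R.from_euler('xyz',[np.pi,-.3,.07])),([.46,-.02,.26],d),([.49,.14,.20],d),([.5102,.2168,.17],d)],1,dmax=.034)
E
```

```text
[-0.97150654  0.18382467  2.10273364  0.85718255  0.70694294 -0.09508517]
[[0.0167,-0.0179,-0.0227,0.002,-0.103,-0.001,1],[0.0143,-0.0179,-0.0243,0.002,-0.103,-0.001,1],[0.0117,-0.0179,-0.0256,0.002,-0.103,-0.001,1],[0.0059,-0.0317,0.0018,-0,-0.06,-0,1],[0.006,-0.0317,0.0015,-0,-0.06,-0,1]]
[[0.0061,-0.0317,0.0011,-0,-0.06,-0,1],[0.0062,-0.0317,0.0008,-0,-0.06,-0,1],[0.0062,-0.0317,0.0004,-0,-0.06,-0,1],[0.0068,-0.0262,0.01,-0,-0,-0,1],[0.0068,-0.0262,0.01,-0,-0,-0,1]]
[[0.0068,-0.0262,0.01,-0,-0,-0,1],[0.0068,-0.0262,0.01,-0,-0,-0,1],[0.0068,-0.0262,0.01,-0,-0,-0,1],[0.0068,-0.0262,0.01,-0,-0,-0,1],[0.0085,-0.0251,0.01,-0,-0,-0,1]]
[[0.0085,-0.0251,0.01,-0,-0,-0,1],[0.0085,-0.0251,0.01,-0,-0,-0,1]]
end [0.5101 0.2168 0.1701] [-3.141e+00 -1.000e-03  6.900e-02] 17
```

Call:
{"api": "send_rows", "payload": {
  "series": [
    [0.0167, -0.0179, -0.0227, 0.002, -0.103, -0.001, 1],
    [0.0143, -0.0179, -0.0243, 0.002, -0.103, -0.001, 1],
    [0.0117, -0.0179, -0.0256, 0.002, -0.103, -0.001, 1],
    [0.0059, -0.0317, 0.0018, 0, -0.06, 0, 1],
    [0.006, -0.0317, 0.0015, 0, -0.06, 0, 1]
  ]
}}

```text
time: 7.47
tool_pos: [0.4492, -0.1319, 0.2305]
tool_rot: [-3.128, -0.302, 0.079]
contact_force: [0.0, 1.3, -4.5]
opening: 0.0513
```

Call:
{"api": "send_rows", "payload": {
  "series": [
    [0.0061, -0.0317, 0.0011, 0, -0.06, 0, 1],
    [0.0062, -0.0317, 0.0008, 0, -0.06, 0, 1],
    [0.0062, -0.0317, 0.0004, 0, -0.06, 0, 1],
    [0.0068, -0.0262, 0.01, 0, 0, 0, 1],
    [0.0068, -0.0262, 0.01, 0, 0, 0, 1]
  ]
}}

```text
time: 7.88
tool_pos: [0.471, 0.0207, 0.2151]
tool_rot: [-3.126, -0.123, 0.085]
contact_force: [1.2, -0.6, -3.0]
opening: 0.0514
```

Call:
{"api": "send_rows", "payload": {
  "series": [
    [0.0068, -0.0262, 0.01, 0, 0, 0, 1],
    [0.0068, -0.0262, 0.01, 0, 0, 0, 1],
    [0.0068, -0.0262, 0.01, 0, 0, 0, 1],
    [0.0068, -0.0262, 0.01, 0, 0, 0, 1],
    [0.0085, -0.0251, 0.01, 0, 0, 0, 1]
  ]
}}

```text
time: 8.3
tool_pos: [0.5, 0.1538, 0.171]
tool_rot: [-3.126, -0.121, 0.084]
contact_force: [-0.1, 0.1, -2.6]
opening: 0.051
```

Call:
{"api": "send_rows", "payload": {
  "series": [
    [0, 0, 0, 0, 0, 0, 1],
    [0, 0, 0, 0, 0, 0, 1]
  ]
}}

```text
time: 8.47
tool_pos: [0.4999, 0.1534, 0.1708]
tool_rot: [-3.126, -0.12, 0.087]
contact_force: [0.1, -0.2, -4.0]
opening: 0.0514
```

```bash
python3 - <<'E'
from plan import *
print(observe()['qpos'],observe()['torque'])
rows([([.5102,.2168,.15],down(.07))],1)
shot('side','s3');shot('scene','c3');shot('wrist','w3')
E
```

```text
[0.14590468 0.32755676 1.72027684 0.0102041  0.97353015 1.62389584] [-0.13194474  0.29335697  0.01151787]
[[0.0066,-0.031,0.0118,-0.008,-0.06,0.009,1],[0.007,-0.0311,0.0111,-0.008,-0.06,0.009,1]]
end [0.5102 0.2168 0.15  ] [-3.141e+00  1.000e-03  7.000e-02] 2
```

View pics/s3.png

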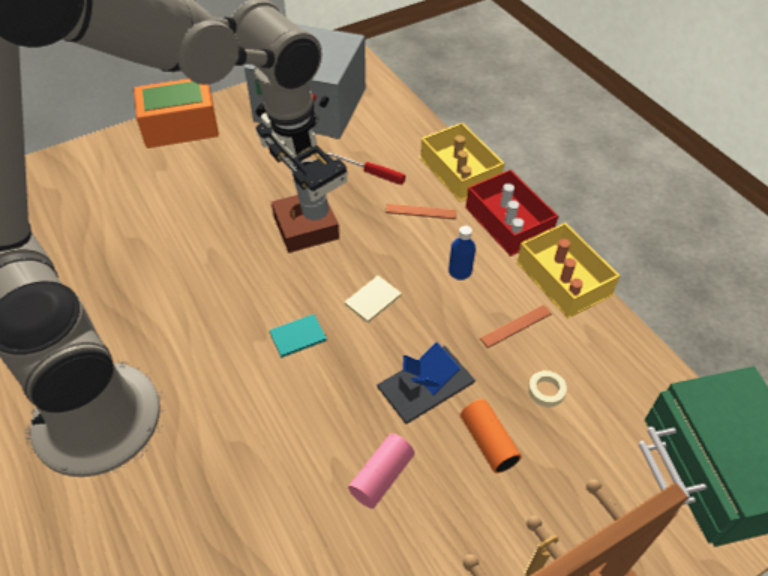

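View pics/c3.png

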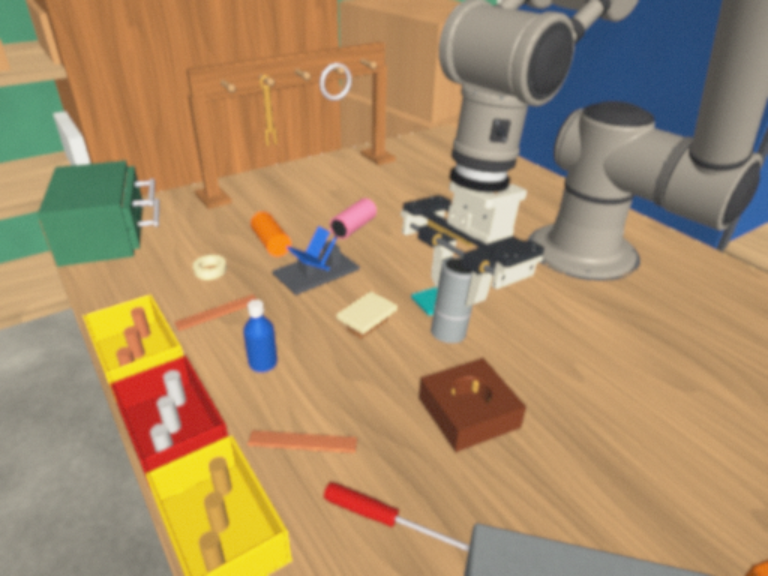

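View pics/w3.png

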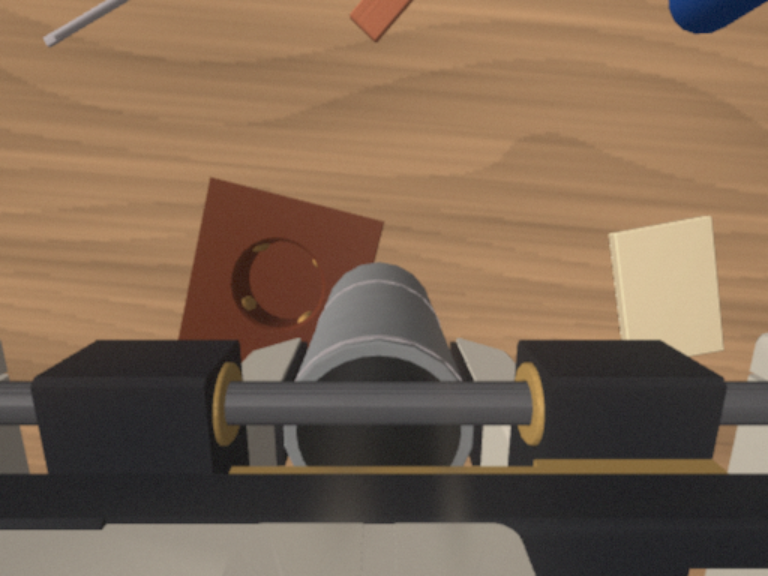

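The can is held well. The wrist view shows the bore at (280,280) and the can's disc at (380,420). I measure the can in the tool frame and the bore from this view.

```bash
cat > canfit.py <<'E'
from plan import *
from scipy.optimize import least_squares
def canfit(names,p,r,zlo=-.03,zhi=.07,verbose=1,L=None):
    for n in names:
        d=load(n); W=cloud(d); Q=r.inv().apply(W.reshape(-1,3)-p).reshape(W.shape); c=d['color'].astype(float)
        m=(np.hypot(Q[...,0],Q[...,1])<.034)&(Q[...,2]>zlo)&(Q[...,2]<zhi)&(c.max(-1)-c.min(-1)<45)
        if n[0]!='w': m&=Q[...,2]>.012
        P=Q[m]
        def ax(x):
            a=R.from_euler('xy',[x[2],x[3]]).apply([0,0,1]); q=P-np.array([x[0],x[1],0]); t=q@a
            return np.linalg.norm(q-t[:,None]*a,axis=1)
        f=least_squares(lambda x:ax(x)-.026,[0,0,0,0],loss='soft_l1',f_scale=.001)
        x=f.x; a=R.from_euler('xy',[x[2],x[3]]).apply([0,0,1])
        print(n,len(P),'xy@tcp mm',np.round(x[:2]*1e3,2),'axis',np.round(a,4),'res',np.median(abs(f.fun)).round(5),'foot tool',np.round(x[0]*1e3+a[0]*63,1),np.round(x[1]*1e3+a[1]*63,1),'zmax',np.percentile(P[:,2],[1,99]))
E
python3 - <<'E'
from canfit import *
p,r,s=cur()
canfit(['w3','c3','s3'],p,r)
for n in ['w3','c3','s3','scene0','side0']:
    d=load(n); W=cloud(d)
    m=(abs(W[...,0]-.51)<.09)&(abs(W[...,1]-.217)<.09)&(abs(W[...,2]-.0455)<.006)&(d['color'][...,0].astype(int)-d['color'][...,2]>15)
    P=W[m]; g=np.zeros((400,400),np.uint8)
    rc=cv2.minAreaRect((P[:,:2]*1000).astype(np.float32)); print(n,len(P),np.round(rc[0],1),np.round(rc[1],1),rc[2])
E
python3 - <<'E'
import sys; sys.path.insert(0,'.')
from h import *
for n,b in (('w3',(110,110,270,240)),('c3',(270,230,360,305)),('scene0',(270,230,360,305))):
    d=load(n); x0,y0,x1,y1=b
    k=4 if n=='w3' else 7
    cv2.imwrite('pics/b_%s.png'%n,cv2.resize(d['color'][y0:y1,x0:x1,::-1],None,fx=k,fy=k,interpolation=cv2.INTER_CUBIC))
E
```

```text
w3 3772 xy@tcp mm [ 0.15 -0.88] axis [-0.0029 -0.0041  1.    ] res 0.00022 foot tool -0.0 -1.1 zmax [-0.02963436  0.06024887]
c3 471 xy@tcp mm [-0.09  0.22] axis [-0.0107  0.0078  0.9999] res 0.00059 foot tool -0.8 0.7 zmax [0.01246847 0.06161764]
s3 205 xy@tcp mm [ 1.2  -0.82] axis [ 0.0166 -0.0104  0.9998] res 0.00101 foot tool 2.2 -1.5 zmax [0.01265589 0.06369102]
w3 7652 [510.1 219.4] [110.3 109.4] 80.57002258300781
c3 1758 [509. 218.] [113.6 112.8] 81.16397094726562
s3 564 [510.7 215.6] [118.  111.1] 80.20372009277344
scene0 1760 [509.1 216.8] [113.5 112.3] 80.8682632446289
side0 802 [511.3 217.3] [118. 112.] 80.77981567382812
```

View pics/b_w3.png

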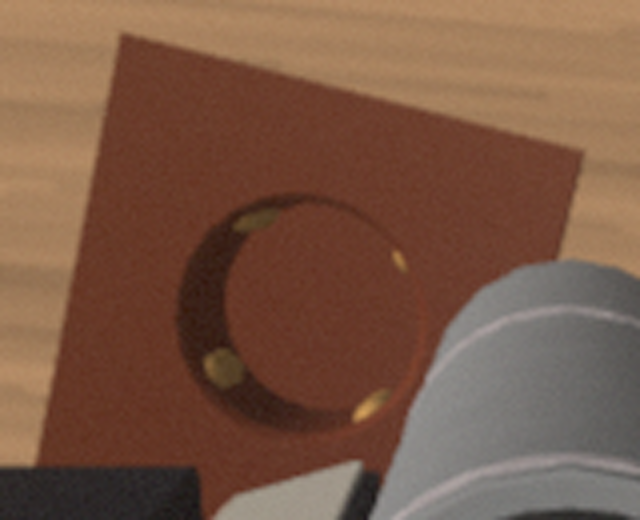

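View pics/b_scene0.png

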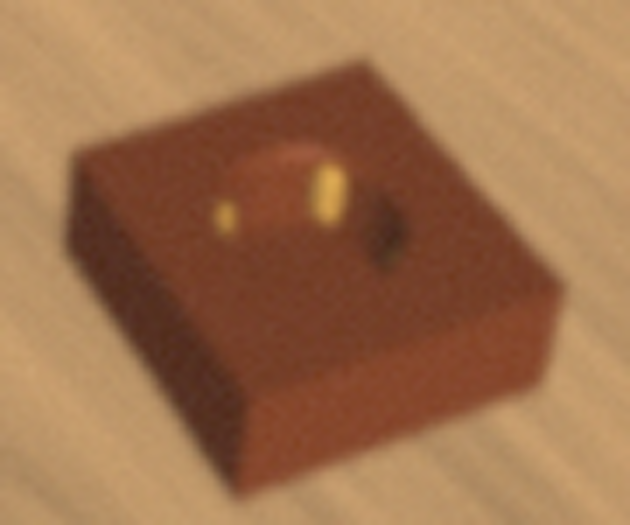

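```bash
python3 - <<'E'
from h import *
d=load('w3'); f=192/np.tan(np.radians(float(d['vfov']))/2)
o=d['T'][:3,3]
for c in ((178,315),(300,192),(300,433),(427,318),(122,33),(583,152),):
    u,v=c[0]/4+110,c[1]/4+110
    r=d['T'][:3,:3]@np.array([(u-d['cx'])/f,(v-d['cy'])/f,1]); print(np.round(o+r*(.045-o[2])/r[2],4))
E
```

```text
[0.5079 0.2473 0.045 ]
[0.5392 0.2201 0.045 ]
[0.482  0.2169 0.045 ]
[0.5123 0.1885 0.045 ]
[0.5718 0.2629 0.045 ]
[0.554  0.1552 0.045 ]
```

Call:
{"api": "send_rows", "payload": {
  "series": [
    [0.0066, -0.031, 0.0118, -0.008, -0.06, 0.009, 1],
    [0.007, -0.0315, 0.0111, -0.008, -0.06, 0.009, 1],
    [0, 0, 0.015, 0, 0, 0, 1],
    [0, 0, 0.01, 0, 0, 0, 1],
    [0, 0, 0, 0, 0, 0, 1]
  ]
}}

```text
time: 9.03
tool_pos: [0.5098, 0.2147, 0.1241]
tool_rot: [3.141, 0.002, 0.066]
contact_force: [-0.3, 0.2, -3.1]
opening: 0.0519
```

Call:
{"api": "send_rows", "payload": {
  "series": [
    [0, 0, 0, 0, 0, 0, 1]
  ]
}}

```text
time: 9.12
tool_pos: [0.5108, 0.2147, 0.1263]
tool_rot: [3.142, -0.001, 0.066]
contact_force: [-0.2, -0.4, -3.5]
opening: 0.0514
```

```bash
python3 - <<'E'
from canfit import *
p,r,s=cur(); print(s['qpos'][5],s['torque'])
print(p,s['tool_rot'],'rotcorr',(r.inv()*down(.07)).as_rotvec(),'shift',r.inv().apply(np.array([.5104,.2172,p[2]])-p))
shot('side','s4');shot('scene','c4'); canfit(['c4','s4'],p,r)
E
```

```text
1.7651091420542206 [-0.04180495  0.17437662 -0.01585677]
[0.51077153 0.21471408 0.12628603] [ 3.14158008e+00 -1.21633739e-03  6.55815092e-02] rotcorr [ 1.52597361e-05 -1.21630763e-03 -4.41849791e-03] shift [-2.07818886e-04 -2.50492349e-03 -2.84271332e-07]
c4 422 xy@tcp mm [0.51 1.38] axis [-1.9e-03  1.0e-04  1.0e+00] res 0.0005 foot tool 0.4 1.4 zmax [0.01257354 0.05876914]
s4 200 xy@tcp mm [2.03 0.66] axis [ 0.0135 -0.008   0.9999] res 0.00099 foot tool 2.9 0.2 zmax [0.01248701 0.06280575]
```

View pics/c4.png

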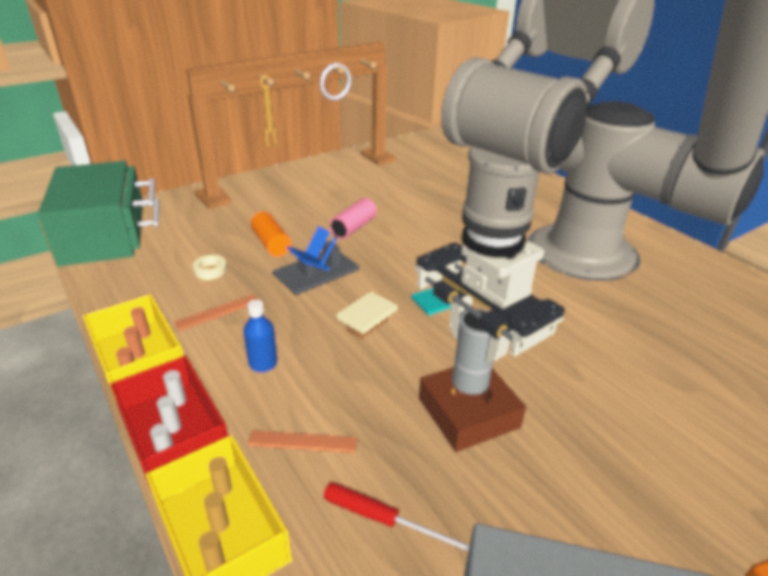

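View pics/s4.png

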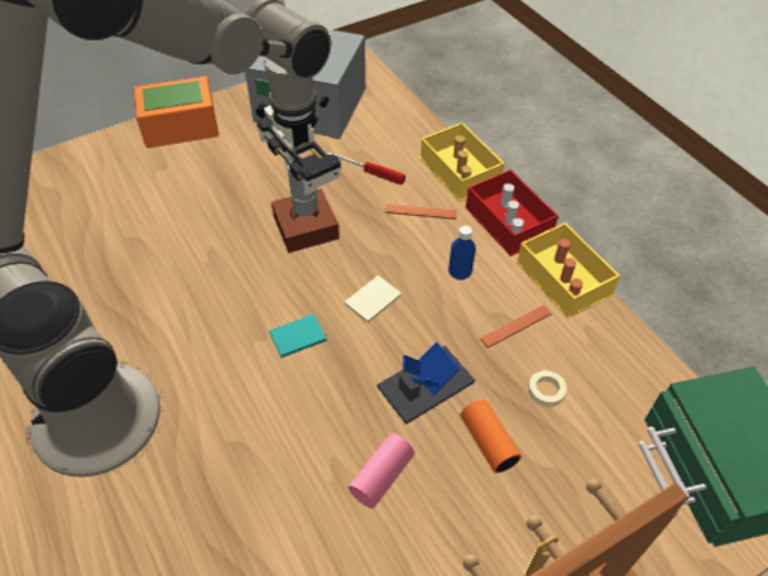

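Call:
{"api": "send_rows", "payload": {
  "series": [
    [-0.0008, -0.0028, 0.004, 0, -0.001, -0.004, 1],
    [0, 0, 0.006, 0, 0, 0, 1],
    [0, 0, 0.004, 0, 0, 0, 1],
    [0, 0, 0.003, 0, 0, 0, 1],
    [0, 0, 0.003, 0, 0, 0, 1]
  ]
}}

```text
time: 9.63
tool_pos: [0.5103, 0.2187, 0.106]
tool_rot: [-3.141, -0.001, 0.071]
contact_force: [-0.2, -0.1, -3.2]
opening: 0.0513
```

Call:
{"api": "send_rows", "payload": {
  "series": [
    [0, 0, 0.002, 0, 0, 0, 1],
    [0, 0, 0.002, 0, 0, 0, 1]
  ]
}}

```text
time: 9.8
tool_pos: [0.5104, 0.2188, 0.1022]
tool_rot: [-3.141, -0.001, 0.071]
contact_force: [-0.7, -0.3, -0.7]
opening: 0.0515
```

Call:
{"api": "send_rows", "payload": {
  "series": [
    [0, 0.0006, 0.001, 0, 0, 0, 1],
    [0, 0, 0.001, 0, 0, 0, 1],
    [0, 0, 0.001, 0, 0, 0, 1]
  ]
}}

```text
time: 10.05
tool_pos: [0.5098, 0.2182, 0.0999]
tool_rot: [-3.141, -0.0, 0.071]
contact_force: [-6.0, -0.6, 9.6]
opening: 0.0517
```

```bash
python3 - <<'E'
from canfit import *
p,r,s=cur(); print(s['qpos'],s['torque'],s['contact_force'],p)
d=shot('scene','c5'); shot('wrist','w5')
cv2.imwrite('pics/b_c5.png',cv2.resize(d['color'][200:310,260:370,::-1],None,fx=5.4,fy=5.4,interpolation=cv2.INTER_CUBIC))
E
```

```text
[2.66074427e-01 5.24988007e-01 1.61214049e+00 3.95166875e-04
 1.00409735e+00 1.76567531e+00] [-0.29523731  1.52458514 -0.07972914] [-6.04005416 -0.64041384  9.55545984] [0.50976771 0.21822673 0.09993813]
```

View pics/b_c5.png

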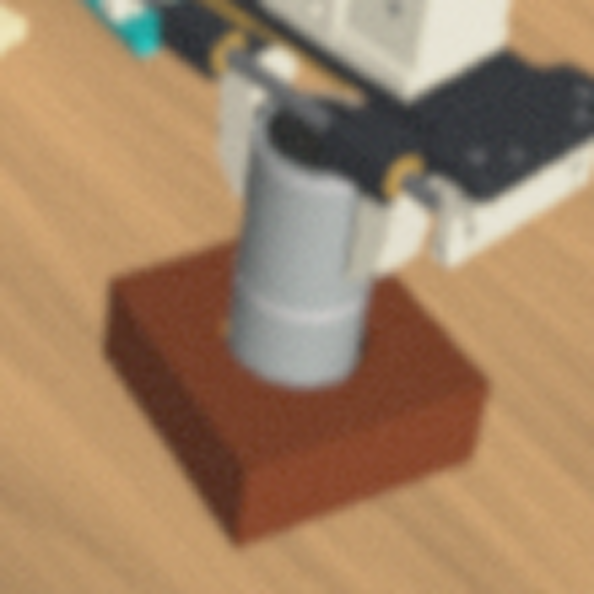

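View pics/w5.png

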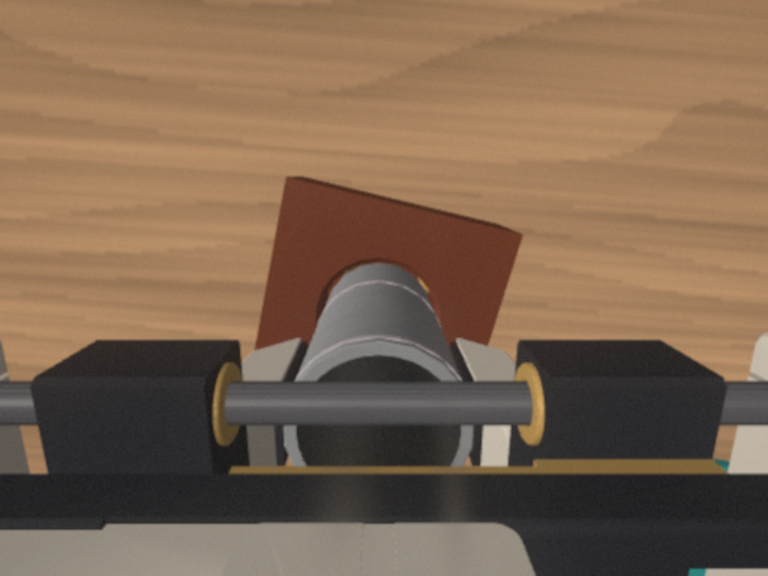

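Call:
{"api": "send_rows", "payload": {
  "series": [
    [-0.0008, 0, -0.001, 0, 0, 0, 1],
    [-0.0007, 0, 0, 0, 0, 0, 1],
    [0, 0, 0, 0, 0, 0, 1]
  ]
}}

```text
time: 10.4
tool_pos: [0.5091, 0.2183, 0.1006]
tool_rot: [-3.141, -0.002, 0.071]
contact_force: [-2.3, 0.6, -0.9]
opening: 0.0514
```

Call:
{"api": "send_rows", "payload": {
  "series": [
    [0, 0, 0.001, 0, 0, 0, 1],
    [0, 0, 0, 0, 0, 0, 1]
  ]
}}

```text
time: 10.57
tool_pos: [0.5094, 0.2183, 0.0999]
tool_rot: [-3.141, -0.003, 0.071]
contact_force: [-2.2, 0.9, 2.2]
opening: 0.0514
```

```bash
python3 - <<'E'
from canfit import *
p,r,s=cur(); print(s['torque'],s['contact_force'],p)
E
```

```text
[0.31353656 0.65987109 0.03359361] [-2.21336641  0.90235251  2.18698627] [0.50935702 0.21832645 0.09993172]
```

Call:
{"api": "send_rows", "payload": {
  "series": [
    [-0.0005, 0, 0, 0, 0, -0.06, 1],
    [0, 0, 0.0005, 0, 0, -0.06, 1],
    [0, 0, 0.0005, 0, 0, -0.06, 1],
    [0, 0, 0.0005, 0, 0, -0.06, 1],
    [0, 0, 0.0005, 0, 0, -0.06, 1]
  ],
  "newtons": 60
}}

```text
time: 10.98
tool_pos: [0.5091, 0.2181, 0.0986]
tool_rot: [3.141, -0.004, 0.373]
contact_force: [-3.2, 0.1, 9.2]
opening: 0.0514
```

Call:
{"api": "send_rows", "payload": {
  "series": [
    [0, 0, 0.0005, 0, 0, -0.06, 1],
    [0, 0, 0.0005, 0, 0, -0.06, 1],
    [0, 0, 0.0005, 0, 0, -0.06, 1],
    [0, 0, 0.0005, 0, 0, -0.06, 1],
    [0, 0, 0.0005, 0, 0, -0.06, 1]
  ]
}}

```text
time: 11.4
tool_pos: [0.5093, 0.218, 0.0965]
tool_rot: [3.14, -0.004, 0.673]
contact_force: [-4.3, -1.3, 11.0]
opening: 0.0511
```

```bash
python3 - <<'E'
from canfit import *
p,r,s=cur(); print(s['torque'],s['contact_force'],p,'tool F',r.inv().apply(s['contact_force']),s['qpos'][5])
E
```

```text
[-0.34663082  1.03074031 -0.44804002] [-4.28124519 -1.28952136 10.96167075] [0.50932715 0.21795054 0.09652332] tool F [ -4.11048936  -1.64032477 -10.98013493] 1.1640497609001024
```

Call:
{"api": "send_rows", "payload": {
  "series": [
    [-0.0004, -0.0003, 0.0005, 0, 0, -0.06, 1],
    [0, 0, 0.0005, 0, 0, -0.06, 1],
    [0, 0, 0.0005, 0, 0, -0.06, 1],
    [0, 0, 0.0005, 0, 0, -0.06, 1],
    [0, 0, 0.0005, 0, 0, -0.06, 1]
  ]
}}

```text
time: 11.82
tool_pos: [0.5095, 0.2179, 0.0942]
tool_rot: [3.138, -0.004, 0.973]
contact_force: [-1.8, -2.7, 11.1]
opening: 0.0514
```

Call:
{"api": "send_rows", "payload": {
  "series": [
    [0, 0, 0.0005, 0, 0, -0.06, 1],
    [0, 0, 0.0005, 0, 0, -0.06, 1],
    [0, 0, 0.0005, 0, 0, -0.06, 1],
    [0, 0, 0.0005, 0, 0, -0.06, 1],
    [0, 0, 0.0005, 0, 0, -0.06, 1]
  ]
}}

```text
time: 12.23
tool_pos: [0.51, 0.2177, 0.092]
tool_rot: [3.136, -0.003, 1.272]
contact_force: [-1.8, -2.2, 12.2]
opening: 0.0515
```

Call:
{"api": "send_rows", "payload": {
  "series": [
    [0, 0, 0.0005, 0, 0, -0.06, 1],
    [0, 0, 0.0005, 0, 0, -0.06, 1],
    [0, 0, 0.0005, 0, 0, -0.06, 1],
    [0, 0, 0.0005, 0, 0, -0.06, 1],
    [0, 0, 0.0005, 0, 0, -0.06, 1]
  ]
}}

```text
time: 12.65
tool_pos: [0.5101, 0.2178, 0.0899]
tool_rot: [3.135, -0.001, 1.572]
contact_force: [-2.0, -2.4, 14.3]
opening: 0.0512
```

```bash
python3 - <<'E'
from canfit import *
p,r,s=cur(); print(s['torque'],s['contact_force'],p,'tool F',r.inv().apply(s['contact_force']),s['qpos'][5])
E
```

```text
[-0.56050052  0.52392444 -0.94550259] [-1.95834804 -2.42136322 14.29003774] [0.51013742 0.21784691 0.08986772] tool F [ -2.39873691  -1.8603952  -14.30693176] 0.26507993008347513
```

Call:
{"api": "send_rows", "payload": {
  "series": [
    [0, 0, 0.0005, 0, 0, -0.06, 1],
    [0, 0, 0.0005, 0, 0, -0.06, 1],
    [0, 0, 0.0005, 0, 0, -0.06, 1],
    [0, 0, 0.0005, 0, 0, -0.06, 1],
    [0, 0, 0.0005, 0, 0, -0.06, 1]
  ]
}}

```text
time: 13.07
tool_pos: [0.5106, 0.2177, 0.0877]
tool_rot: [3.133, 0.001, 1.871]
contact_force: [-3.0, -1.8, 17.7]
opening: 0.0512
```

Call:
{"api": "send_rows", "payload": {
  "series": [
    [0, 0, 0.0005, 0, 0, -0.06, 1],
    [0, 0, 0.0005, 0, 0, -0.06, 1],
    [0, 0, 0.0005, 0, 0, -0.06, 1],
    [0, 0, 0.0005, 0, 0, -0.06, 1],
    [0, 0, 0.0005, 0, 0, -0.06, 1]
  ]
}}

```text
time: 13.48
tool_pos: [0.5109, 0.2179, 0.0856]
tool_rot: [3.133, 0.003, 2.171]
contact_force: [-2.0, -2.1, 18.3]
opening: 0.0511
```

Call:
{"api": "send_rows", "payload": {
  "series": [
    [0, 0, 0.0005, 0, 0, -0.06, 1],
    [0, 0, 0.0005, 0, 0, -0.06, 1],
    [0, 0, 0.0005, 0, 0, -0.06, 1],
    [0, 0, 0.0005, 0, 0, -0.06, 1],
    [0, 0, 0.0005, 0, 0, -0.06, 1]
  ]
}}

```text
time: 13.9
tool_pos: [0.5112, 0.218, 0.0834]
tool_rot: [3.134, 0.006, 2.471]
contact_force: [-1.9, -4.5, 19.1]
opening: 0.0516
```

```bash
python3 - <<'E'
from canfit import *
p,r,s=cur(); print(s['torque'],s['contact_force'],p,'tool F',r.inv().apply(s['contact_force']),s['qpos'][5])
d=shot('scene','c6'); shot('wrist','w6')
cv2.imwrite('pics/b_c6.png',cv2.resize(d['color'][200:310,260:370,::-1],None,fx=5.4,fy=5.4,interpolation=cv2.INTER_CUBIC))
E
```

```text
[-0.94022988  0.25801621 -1.00209255] [-1.90435606 -4.48304467 19.12708522] [0.51120389 0.21797235 0.08337984] tool F [ -1.4139653   -4.55034135 -19.15371364] -0.6345271225809126
```

View pics/b_c6.png

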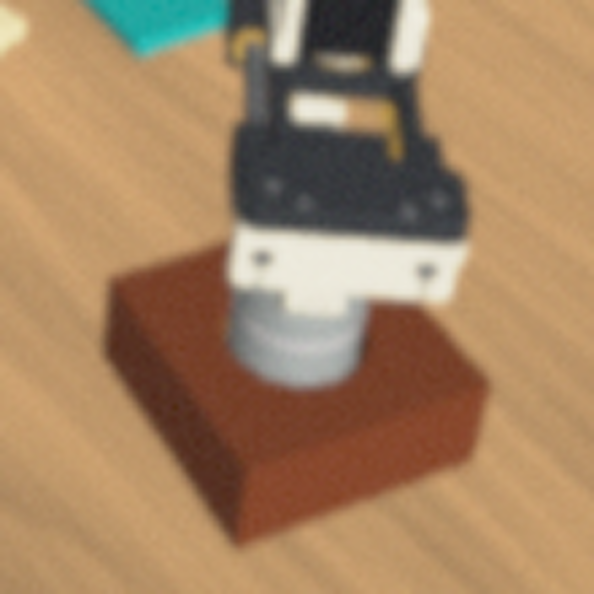

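Call:
{"api": "send_rows", "payload": {
  "series": [
    [0, 0, 0.0005, 0, 0, -0.07, 1],
    [0, 0, 0.0005, 0, 0, -0.07, 1],
    [0, 0, 0.0005, 0, 0, -0.07, 1],
    [0, 0, 0.0005, 0, 0, -0.07, 1],
    [0, 0, 0.0005, 0, 0, -0.07, 1]
  ]
}}

```text
time: 14.42
tool_pos: [0.5113, 0.2183, 0.0808]
tool_rot: [3.136, 0.009, 2.821]
contact_force: [-1.5, -2.4, 19.0]
opening: 0.0512
```

Call:
{"api": "send_rows", "payload": {
  "series": [
    [0, 0, 0.0005, 0, 0, -0.07, 1],
    [0, 0, 0.0005, 0, 0, -0.07, 1],
    [0, 0, 0.0005, 0, 0, -0.07, 1],
    [0, 0, 0.0005, 0, 0, -0.07, 1],
    [0, 0, 0.0005, 0, 0, -0.07, 1]
  ]
}}

```text
time: 14.83
tool_pos: [0.5114, 0.2185, 0.0784]
tool_rot: [3.139, 0.01, -3.112]
contact_force: [-1.0, -0.2, 16.0]
opening: 0.0511
```

Call:
{"api": "send_rows", "payload": {
  "series": [
    [0, 0, 0.0005, 0, 0, -0.07, 1],
    [0, 0, 0.0005, 0, 0, -0.07, 1],
    [0, 0, 0.0005, 0, 0, -0.07, 1],
    [0, 0, 0.0005, 0, 0, -0.07, 1]
  ]
}}

```text
time: 15.17
tool_pos: [0.5114, 0.2186, 0.0764]
tool_rot: [3.142, 0.011, -2.832]
contact_force: [-1.8, -1.2, 18.7]
opening: 0.0514
```

Call:
{"api": "send_rows", "payload": {
  "series": [
    [0, 0, 0.0005, 0, 0.003, -0.07, 1],
    [0, 0, 0.0005, 0, 0.003, -0.07, 1],
    [0, 0, 0.0005, 0, 0.003, -0.07, 1],
    [0, 0, 0.0005, 0, 0.002, -0.07, 1]
  ]
}}

```text
time: 15.5
tool_pos: [0.5116, 0.2191, 0.0752]
tool_rot: [-3.141, 0.0, -2.553]
contact_force: [-5.1, 1.1, 28.6]
opening: 0.0512
```

Call:
{"api": "send_rows", "payload": {
  "series": [
    [0, 0, 0.0005, 0, 0, -0.07, 1],
    [0, 0, 0.0005, 0, 0, -0.07, 1],
    [0, 0, 0.0005, 0, 0, -0.07, 1]
  ]
}}

```text
time: 15.75
tool_pos: [0.5119, 0.2193, 0.0752]
tool_rot: [-3.14, 0.002, -2.343]
contact_force: [-7.4, 0.9, 39.1]
opening: 0.0513
```

Sinking stopped at a TCP height of 0.0752 with the force rising, so the can is at the floor. I relax and let go.

Call:
{"api": "send_rows", "payload": {
  "series": [
    [0, 0, -0.001, 0, 0, -0.04, 1],
    [0, 0, -0.0007, 0, 0, 0, 1],
    [0, 0, 0, 0, 0, 0, 1]
  ]
}}

```text
time: 16.0
tool_pos: [0.5117, 0.2193, 0.0752]
tool_rot: [-3.14, 0.0, -2.302]
contact_force: [-1.7, 1.8, 21.3]
opening: 0.0516
```

Call:
{"api": "send_rows", "payload": {
  "series": [
    [0, 0, 0, 0, 0, 0, 0.5],
    [0, 0, 0, 0, 0, 0, 0.3],
    [0, 0, 0, 0, 0, 0, 0],
    [0, 0, 0, 0, 0, 0, 0],
    [0, 0, 0, 0, 0, 0, 0]
  ]
}}

```text
time: 16.42
tool_pos: [0.5082, 0.2179, 0.0709]
tool_rot: [3.138, -0.009, -2.302]
contact_force: [-0.6, 0.6, 0.6]
opening: 0.0733
```

Call:
{"api": "send_rows", "payload": {
  "series": [
    [0, 0, -0.03, 0, 0, 0, 0],
    [0, 0, -0.04, 0, 0, 0, 0],
    [0, 0, -0.04, 0, 0, 0, 0],
    [0, 0, -0.04, 0, 0, 0, 0],
    [0, 0, 0, 0, 0, 0, 0]
  ]
}}

```text
time: 16.83
tool_pos: [0.5129, 0.2196, 0.2292]
tool_rot: [-3.137, 0.003, -2.302]
contact_force: [0.5, 0.2, 0.1]
opening: 0.0917
```

```bash
cat > homefit.py <<'E'
from canfit import *
def home(names):
    for n in names:
        W=cloud(load(n)); c=load(n)['color'].astype(float)
        m=(np.hypot(W[...,0]-.511,W[...,1]-.218)<.024)&(abs(W[...,2]-.122)<.02)
        P=W[m]
        if len(P)<20: continue
        A=np.c_[P[:,:2]-P[:,:2].mean(0),np.ones(len(P))]
        k=np.linalg.lstsq(A,P[:,2],rcond=None)[0]; print(n,'top',len(P),P.mean(0).round(4),'slope',k[:2].round(4))
        m=(np.hypot(W[...,0]-.511,W[...,1]-.218)<.034)&(W[...,2]>.052)&(W[...,2]<.117)&(c.max(-1)-c.min(-1)<45); Q=W[m]
        def ax(x):
            a=R.from_euler('xy',[x[2],x[3]]).apply([0,0,1]); q=Q-np.array([x[0],x[1],.09]); t=q@a
            return np.linalg.norm(q-t[:,None]*a,axis=1)-.026
        f=least_squares(ax,[.511,.218,0,0],loss='soft_l1',f_scale=.001); print('  side',len(Q),f.x.round(4),'deg',np.degrees(f.x[2:]).round(2),np.median(abs(f.fun)))
E
python3 - <<'E'
from homefit import *
shot('scene','c7');shot('side','s7');shot('wrist','w7'); home(['c7','s7','w7']); print(cur()[0],cur()[2]['qpos'])
d=load('c7');cv2.imwrite('pics/b_c7.png',cv2.resize(d['color'][190:310,250:370,::-1],None,fx=5,fy=5,interpolation=cv2.INTER_CUBIC))
E
```

```text
c7 top 329 [0.5133 0.22   0.123 ] slope [-0.1172 -0.0801]
  side 576 [ 0.5095  0.2168 -0.0048  0.0045] deg [-0.27  0.26] 0.0005321584949271405
s7 top 157 [0.5094 0.2163 0.1213] slope [0.1115 0.1221]
  side 257 [ 0.5125  0.2177  0.0127 -0.0104] deg [ 0.73 -0.59] 0.0010866437684384327
w7 top 2349 [0.5107 0.2177 0.1211] slope [-0.002  -0.0001]
  side 392 [ 0.5104  0.2182 -0.0037  0.0007] deg [-0.21  0.04] 0.00011420561720358602
[0.50911536 0.2185771  0.22076173] [ 2.68270942e-01  4.05451092e-01  1.44431509e+00 -1.92358211e-03
  1.30107154e+00 -2.14132646e+00]
```

View pics/b_c7.png

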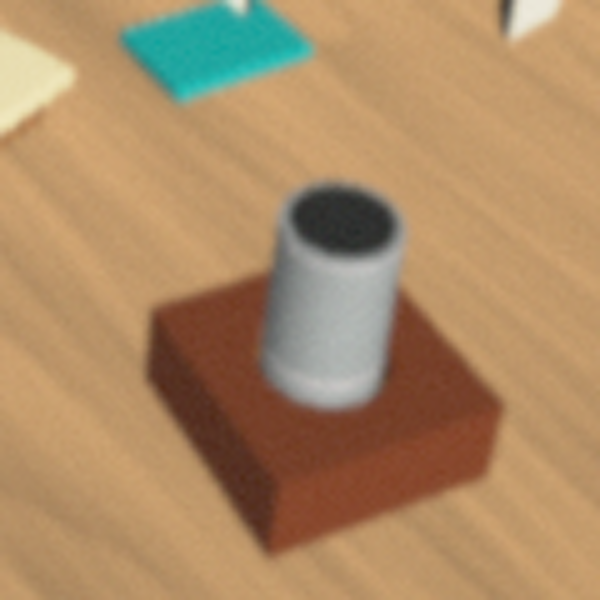

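View pics/w7.png

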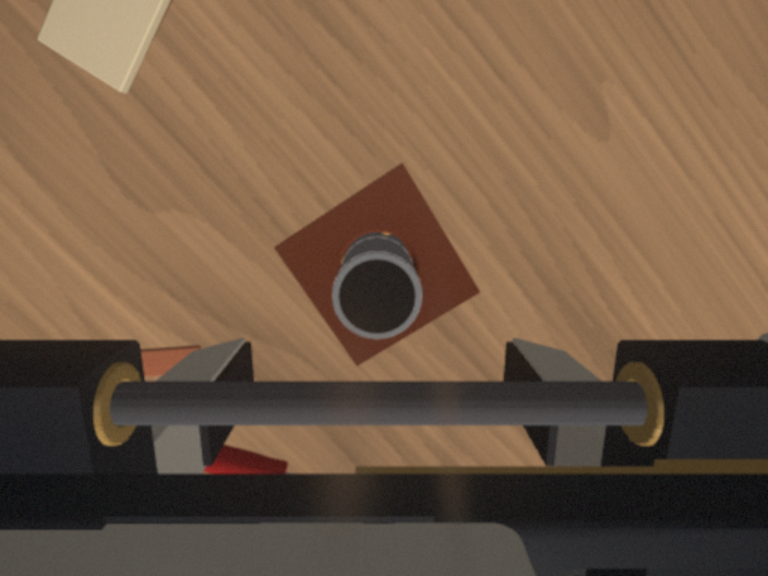

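```bash
python3 - <<'E'
from homefit import *
W=cloud(load('w7')); 
m=(abs(W[...,2]-.045)<.008)&(np.hypot(W[...,0]-.511,W[...,1]-.218)<.055)&(np.hypot(W[...,0]-.511,W[...,1]-.218)>.034); print('holder top',np.median(W[m][:,2]))
m=(abs(W[...,2])<.01); print('table',np.median(W[m][:,2]))
m=(np.hypot(W[...,0]-.511,W[...,1]-.218)<.03)&(abs(W[...,2]-.121)<.003); print('top',np.median(W[m][:,2]), cv2.minEnclosingCircle((W[m][:,:2]*1000).astype(np.float32)))
for n in ('scene0','c7','w7','side0'):
    d=load(n);W=cloud(d);c=d['color'].astype(float)
    m=(abs(W[...,0]-.525)<.09)&(abs(W[...,1]+.034)<.08)&(abs(W[...,2]-.034)<.007)&(c[...,0]>140)&(c[...,0]-c[...,2]<90)
    P=W[m]; rc=cv2.minAreaRect((P[:,:2]*1000).astype(np.float32)); print(n,len(P),rc,np.median(P[:,2]))
    q,_,vt=np.linalg.svd(P[:,:2]-P[:,:2].mean(0),full_matrices=False); print('  pca yaw',np.degrees(np.arctan2(vt[0,1],vt[0,0])),P.mean(0))
E
```

```text
holder top 0.0437347858857729
table -0.0012531755612508189
top 0.12101485638411286 ((510.15826416015625, 217.95108032226562), 26.13953399658203)
scene0 606 ((524.4710083007812, -34.59040832519531), (96.04682159423828, 64.4838638305664), 16.142658233642578) 0.03601822980196301
  pca yaw 13.516339908044943 [ 0.52855358 -0.03070808  0.03553346]
c7 604 ((524.7459716796875, -35.07209777832031), (92.95574188232422, 65.1020278930664), 16.347387313842773) 0.03608184136124504
  pca yaw 13.698570120278879 [ 0.5283367  -0.03085717  0.0355404 ]
w7 3357 ((535.066650390625, -31.723674774169922), (68.80435180664062, 63.92411804199219), 15.70166301727295) 0.03282888237097742
  pca yaw 143.68117304868704 [ 0.54140329 -0.02378736  0.03270937]
side0 580 ((527.1845703125, -36.220428466796875), (94.01378631591797, 64.0003662109375), 15.602194786071777) 0.033783303760889116
  pca yaw -164.83267701529945 [ 0.52571489 -0.03724008  0.03372283]
```

Measured from the holder's top, the can's top is 77.3 mm up (77 expected) and level, so it is home and straight. Now the cover.

```bash
python3 - <<'E'
from homefit import *
d=load('side0');W=cloud(d);c=d['color'].astype(float)
m=(c[...,2]>100)&(c[...,0]<80)&(c[...,1]>100)&(W[...,0]<.6)&(W[...,2]<.05); print('turq',W[m].min(0),W[m].max(0))
rows([([.513,.10,.20],down(-2.60)),([.5255,-.035,.14],down(-2.87))],0)
E
```

```text
turq [ 0.32712214 -0.05826736  0.00383157] [0.41844928 0.01379963 0.01712003]
[[0.0214,-0.0205,0.0053,0.001,-0.002,0.074,0],[0.0198,-0.0221,0.0053,0.001,-0.002,0.074,0],[0.0181,-0.0235,0.0053,0.001,-0.002,0.074,0],[0.0164,-0.0247,0.0053,0.001,-0.002,0.074,0],[0.0147,-0.0305,0.0151,-0.001,-0,0.068,0]]
[[0.0126,-0.0314,0.015,-0.001,-0,0.068,0],[0.0105,-0.0322,0.015,-0.001,-0,0.068,0],[0.0083,-0.0329,0.015,-0.001,-0,0.068,0]]
end [ 0.5255 -0.035   0.1399] [ 3.14e+00 -1.00e-03 -2.87e+00] 8
```

Call:
{"api": "send_rows", "payload": {
  "series": [
    [0.0214, -0.0205, 0.0053, 0.001, -0.002, 0.074, 0],
    [0.0198, -0.0221, 0.0053, 0.001, -0.002, 0.074, 0],
    [0.0181, -0.0235, 0.0053, 0.001, -0.002, 0.074, 0],
    [0.0164, -0.0247, 0.0053, 0.001, -0.002, 0.074, 0],
    [0.0147, -0.0305, 0.0151, -0.001, 0, 0.068, 0]
  ]
}}

```text
time: 17.4
tool_pos: [0.5158, 0.0655, 0.1844]
tool_rot: [-3.141, -0.001, -2.669]
contact_force: [0.7, -0.6, 0.4]
opening: 0.0918
```

Call:
{"api": "send_rows", "payload": {
  "series": [
    [0.0126, -0.0314, 0.015, -0.001, 0, 0.068, 0],
    [0.0105, -0.0322, 0.015, -0.001, 0, 0.068, 0],
    [0.0083, -0.0329, 0.015, -0.001, 0, 0.068, 0],
    [0, 0, 0, 0, 0, 0, 0],
    [0, 0, 0, 0, 0, 0, 0]
  ]
}}

```text
time: 17.82
tool_pos: [0.5241, -0.0361, 0.1376]
tool_rot: [3.137, -0.006, -2.873]
contact_force: [0.3, -0.8, -0.1]
opening: 0.0916
```

```bash
python3 - <<'E'
from homefit import *
d=shot('wrist','w8');W=cloud(d);c=d['color'].astype(float); p,r,s=cur(); print(p,s['tool_rot'],s['qpos'])
m=(abs(W[...,0]-.525)<.09)&(abs(W[...,1]+.034)<.08)&(abs(W[...,2]-.033)<.006)&(c[...,0]>110)
P=W[m]; rc=cv2.minAreaRect((P[:,:2]*1000).astype(np.float32)); print(len(P),rc,np.median(P[:,2]))
Q=r.inv().apply(P-p); print(Q.min(0),Q.max(0))
E
```

```text
[ 0.5246783  -0.03493945  0.13862835] [ 3.13767775 -0.00397349 -2.87111962] [-2.13290322e-01  4.34190945e-01  1.64508627e+00  1.84637679e-03
  1.06765457e+00 -2.05544651e+00]
7011 ((524.9329833984375, -34.56462097167969), (90.00547790527344, 62.0577507019043), 15.43472671508789) 0.03273709086153359
[-0.0457889  -0.03118475  0.10358333] [0.04424751 0.03091524 0.10871493]
```

View pics/w8.png

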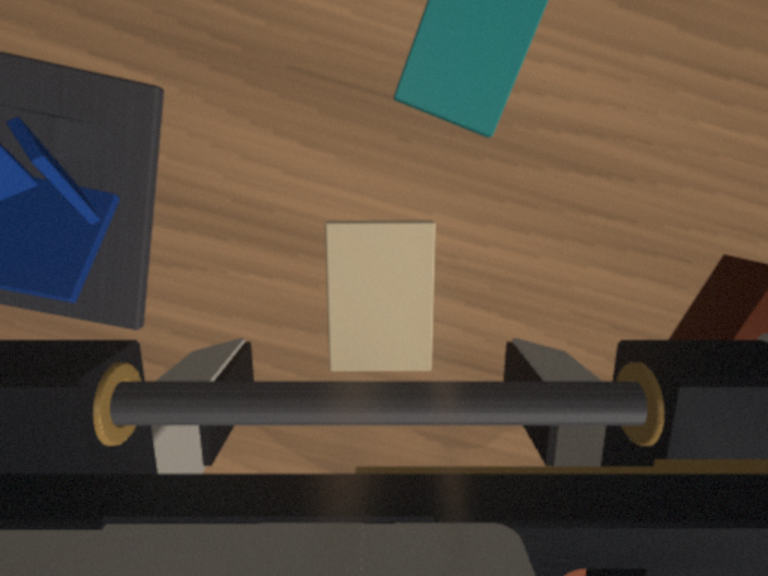

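Call:
{"api": "send_rows", "payload": {
  "series": [
    [-0.0006, 0, 0.03, 0.004, -0.004, 0, 0],
    [0, 0, 0.035, 0, 0, 0, 0],
    [0, 0, 0.03, 0, 0, 0, 0],
    [0, 0, 0.02, 0, 0, 0, 0],
    [0, 0, 0.01, 0, 0, 0, 0]
  ]
}}

```text
time: 18.28
tool_pos: [0.5248, -0.0328, 0.0127]
tool_rot: [3.141, -0.001, -2.867]
contact_force: [0.2, 0.8, 0.4]
opening: 0.0914
```

Call:
{"api": "send_rows", "payload": {
  "series": [
    [0, 0, 0, 0, 0, 0, 0.25],
    [0, 0, 0, 0, 0, 0, 0.3],
    [0, 0, 0, 0, 0, 0, 0.4],
    [0, 0, 0, 0, 0, 0, 0.5],
    [0, 0, 0, 0, 0, 0, 0.5]
  ],
  "newtons": 15
}}

```text
time: 18.7
tool_pos: [0.5274, -0.0348, 0.0166]
tool_rot: [-3.138, 0.005, -2.87]
contact_force: [-0.4, 1.0, 0.4]
opening: 0.0632
```

Call:
{"api": "send_rows", "payload": {
  "series": [
    [0, 0, 0, 0, 0, 0, 1],
    [0, 0, 0, 0, 0, 0, 1],
    [0, 0, 0, 0, 0, 0, 1]
  ],
  "newtons": 30
}}

```text
time: 18.95
tool_pos: [0.5273, -0.0348, 0.0165]
tool_rot: [-3.139, 0.005, -2.87]
contact_force: [-0.5, 1.7, 7.2]
opening: 0.0613
```

Call:
{"api": "send_rows", "payload": {
  "series": [
    [0, 0, -0.004, 0, 0, 0, 1],
    [0, 0, -0.01, 0, 0, 0, 1],
    [0, 0, -0.02, 0, 0, 0, 1],
    [0, 0, -0.03, 0, 0, 0, 1],
    [0, 0, -0.03, 0, 0, 0, 1]
  ],
  "newtons": 40
}}

```text
time: 19.37
tool_pos: [0.5254, -0.0347, 0.1104]
tool_rot: [-3.14, 0.001, -2.87]
contact_force: [0.5, -0.3, -1.0]
opening: 0.0615
```

Call:
{"api": "send_rows", "payload": {
  "series": [
    [0, 0, -0.035, 0, 0, 0, 1],
    [0, 0, -0.035, 0, 0, 0, 1],
    [0, 0, 0, 0, 0, 0, 1],
    [0, 0, 0, 0, 0, 0, 1]
  ]
}}

```text
time: 19.7
tool_pos: [0.5269, -0.0349, 0.1819]
tool_rot: [-3.137, 0.008, -2.87]
contact_force: [0.4, 1.3, -1.2]
opening: 0.0615
```

```bash
python3 - <<'E'
from homefit import *
d=shot('wrist','w9');W=cloud(d);c=d['color'].astype(float); p,r,s=cur(); print(p,s['tool_rot'],s['qpos'],s['contact_force'])
Q=r.inv().apply(W.reshape(-1,3)-p).reshape(W.shape)
m=(abs(Q[...,0])<.06)&(abs(Q[...,1])<.034)&(Q[...,2]>-.04)&(Q[...,2]<.01)&(c[...,0]>90)&(c[...,0]-c[...,2]>12)
P=Q[m]; print(len(P),P.min(0),P.max(0),P.mean(0))
A=np.c_[P[:,:2],np.ones(len(P))]; print(np.linalg.lstsq(A,P[:,2],rcond=None)[0])
shot('scene','c9')
E
```

```text
[ 0.52577664 -0.03462581  0.17994775] [-3.13890233  0.00416182 -2.87032898] [-2.10992646e-01  3.85212855e-01  1.59564970e+00 -4.95382525e-04
  1.15579526e+00 -2.05284843e+00] [-0.72755509  1.30800093 -1.8850557 ]
15339 [-0.03102236 -0.03395785 -0.03682237] [ 0.04635644  0.03394952 -0.00419257] [ 0.01512717 -0.0003571  -0.01812179]
[ 0.00540413  0.00198192 -0.01820283]
```

View pics/w9.png

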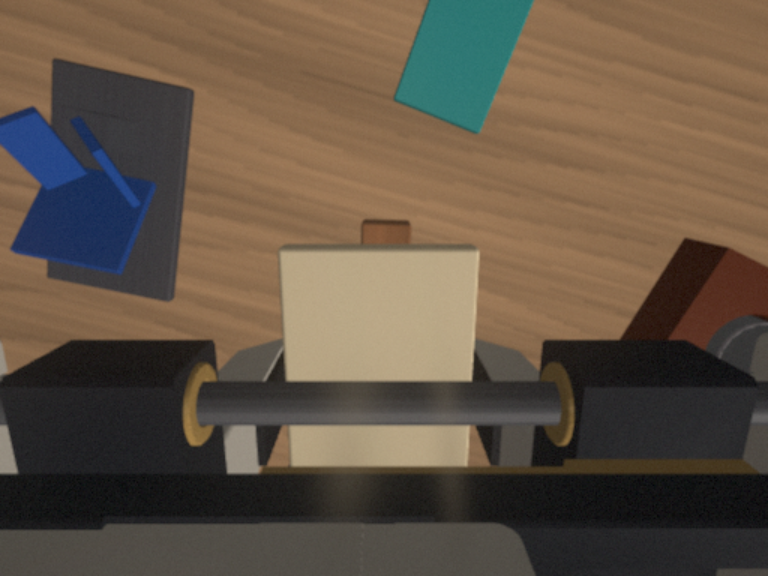

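View pics/c9.png

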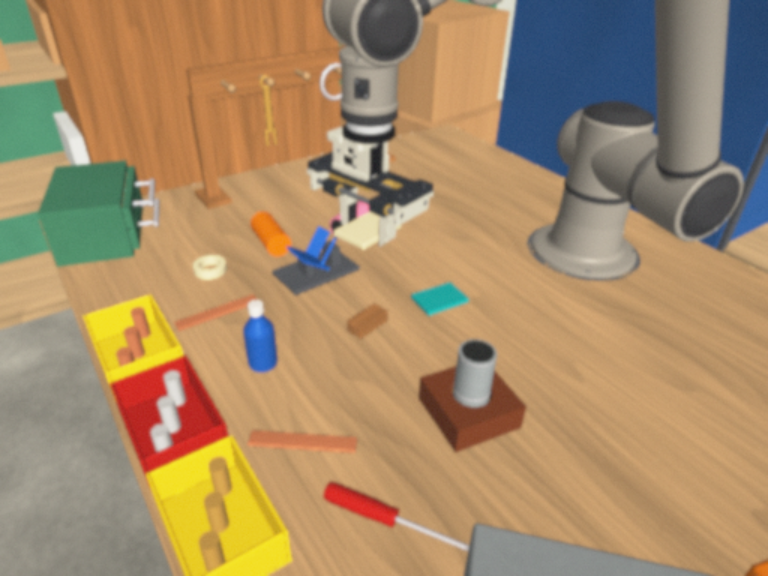

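```bash
python3 - <<'E'
from homefit import *
rows([([.5200,.08,.185],down(-2.87)),([.5123,.2185,.145],down(-2.87))],1,dmax=.034)
E
```

```text
[[-0.0064,0.0279,-0.0016,-0,0,-0,1],[-0.0064,0.0279,-0.0016,-0,0,-0,1],[-0.0064,0.0279,-0.0016,-0,0,-0,1],[-0.0064,0.0279,-0.0016,-0,0,-0,1],[-0.0059,0.0271,0.008,-0,0,-0,1]]
[[-0.0059,0.0271,0.008,-0,0,-0,1],[-0.0059,0.0271,0.008,-0,0,-0,1],[-0.0059,0.0271,0.008,-0,0,-0,1],[-0.0059,0.0271,0.008,-0,0,-0,1]]
end [0.5121 0.2183 0.1449] [-3.14e+00  2.00e-03 -2.87e+00] 9
```

Call:
{"api": "send_rows", "payload": {
  "series": [
    [-0.0064, 0.0279, -0.0016, 0, 0, 0, 1],
    [-0.0064, 0.0279, -0.0016, 0, 0, 0, 1],
    [-0.0064, 0.0279, -0.0016, 0, 0, 0, 1],
    [-0.0064, 0.0279, -0.0016, 0, 0, 0, 1],
    [-0.0059, 0.0271, 0.008, 0, 0, 0, 1]
  ]
}}

```text
time: 20.22
tool_pos: [0.5189, 0.1088, 0.1771]
tool_rot: [-3.14, 0.003, -2.871]
contact_force: [1.0, 0.3, -2.2]
opening: 0.0614
```

Call:
{"api": "send_rows", "payload": {
  "series": [
    [-0.0059, 0.0271, 0.008, 0, 0, 0, 1],
    [-0.0059, 0.0271, 0.008, 0, 0, 0, 1],
    [-0.0059, 0.0271, 0.008, 0, 0, 0, 1],
    [-0.0059, 0.0271, 0.008, 0, 0, 0, 1],
    [0, 0, 0, 0, 0, 0, 1]
  ]
}}

```text
time: 20.63
tool_pos: [0.5103, 0.2219, 0.1418]
tool_rot: [-3.141, -0.003, -2.867]
contact_force: [-0.7, -0.4, -1.4]
opening: 0.0613
```

Call:
{"api": "send_rows", "payload": {
  "series": [
    [0, 0, 0, 0, 0, 0, 1],
    [0, 0, 0, 0, 0, 0, 1]
  ]
}}

```text
time: 20.8
tool_pos: [0.5123, 0.2177, 0.1442]
tool_rot: [-3.139, 0.001, -2.87]
contact_force: [0.1, -0.7, -0.9]
opening: 0.0618
```

```bash
python3 - <<'E'
from homefit import *
p,r,s=cur(); print(p,s['tool_rot'],s['contact_force']); print('shift',r.inv().apply(np.array([.5123,.2185,.116])-p),'rot',(r.inv()*down(-2.87)).as_rotvec())
d=shot('wrist','w10');shot('scene','c10');shot('side','s10')
for n in ('scene','side'):
    b=('c10','s10')[n=='side']; dd=load(b); x0,y0=(250,170) if n=='scene' else (150,80)
    cv2.imwrite('pics/b_%s.png'%b,cv2.resize(dd['color'][y0:y0+120,x0:x0+120,::-1],None,fx=5,fy=5,interpolation=cv2.INTER_CUBIC))
E
```

```text
[0.51229963 0.21769009 0.14416609] [-3.13907800e+00  5.76562139e-04 -2.86972992e+00] [ 0.11670216 -0.70125036 -0.8708163 ]
shift [-0.00020159  0.00085089  0.02816416] rot [-0.00251458  0.0005769   0.00026935]
```

View pics/b_c10.png

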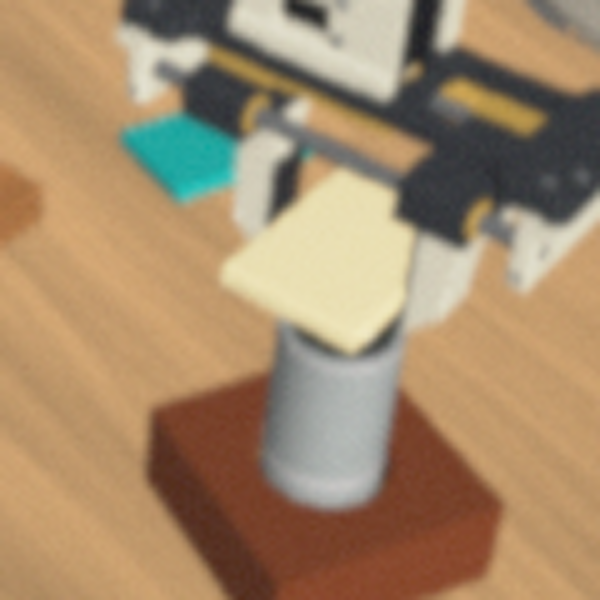

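View pics/w10.png

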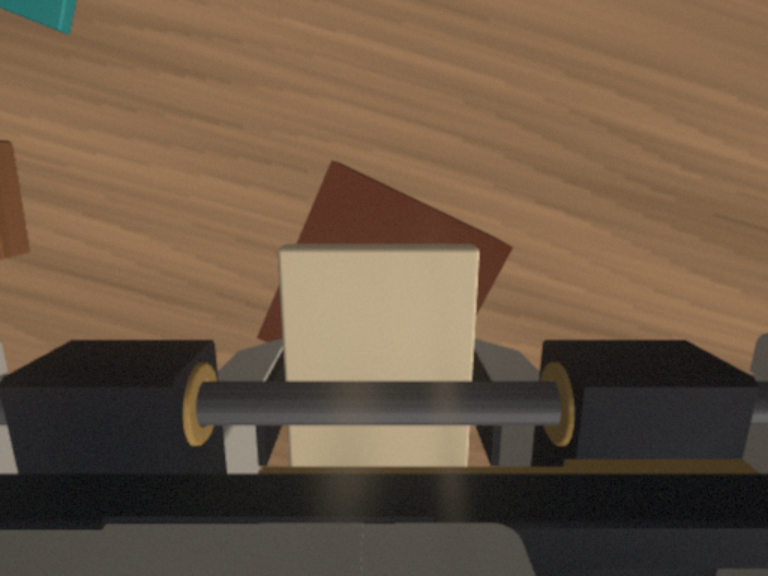

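Call:
{"api": "send_rows", "payload": {
  "series": [
    [0, 0.0008, 0.008, -0.0025, 0.0005, 0, 1],
    [0, 0, 0.008, 0, 0, 0, 1],
    [0, 0, 0.006, 0, 0, 0, 1],
    [0, 0, 0.004, 0, 0, 0, 1],
    [0, 0, 0, 0, 0, 0, 1]
  ]
}}

```text
time: 21.37
tool_pos: [0.5121, 0.2186, 0.118]
tool_rot: [3.141, 0.0, -2.871]
contact_force: [-0.4, 0.4, -2.0]
opening: 0.0616
```

Call:
{"api": "send_rows", "payload": {
  "series": [
    [0, 0, 0.001, 0, 0, 0, 1],
    [0, 0, 0.001, 0, 0, 0, 1]
  ]
}}

```text
time: 21.53
tool_pos: [0.513, 0.219, 0.1175]
tool_rot: [3.141, 0.003, -2.87]
contact_force: [-0.8, -0.8, -0.5]
opening: 0.0613
```

```bash
python3 - <<'E'
from homefit import *
p,r,s=cur(); print(p,s['tool_rot'],s['contact_force'],s['torque'])
E
```

```text
[0.51300508 0.21904027 0.11745377] [ 3.14127034  0.00319864 -2.87018983] [-0.77693271 -0.84400009 -0.48014723] [ 0.05858095  0.04046825 -0.06892735]
```

Call:
{"api": "send_rows", "payload": {
  "series": [
    [0, 0, 0.001, 0, 0, 0, 1],
    [0, 0, 0.001, 0, 0, 0, 1],
    [0, 0, 0.001, 0, 0, 0, 1]
  ]
}}

```text
time: 21.78
tool_pos: [0.513, 0.2191, 0.1146]
tool_rot: [3.141, 0.003, -2.87]
contact_force: [-2.2, -0.9, 11.9]
opening: 0.0615
```

Call:
{"api": "send_rows", "payload": {
  "series": [
    [0, 0, 0.0005, 0, 0, 0, 1],
    [0, 0, 0.0005, 0, 0, 0, 1]
  ]
}}

```text
time: 21.95
tool_pos: [0.5131, 0.2191, 0.1146]
tool_rot: [3.141, 0.004, -2.87]
contact_force: [-3.7, -0.9, 11.6]
opening: 0.0616
```

Call:
{"api": "send_rows", "payload": {
  "series": [
    [0, 0, 0.0005, 0, 0, 0, 1],
    [0, 0, 0.0005, 0, 0, 0, 1]
  ]
}}

```text
time: 22.12
tool_pos: [0.5132, 0.2191, 0.1145]
tool_rot: [-3.142, 0.005, -2.87]
contact_force: [-5.2, -2.4, 18.1]
opening: 0.0614
```

Call:
{"api": "send_rows", "payload": {
  "series": [
    [0, 0, 0.0005, 0, 0, 0, 1],
    [0, 0, 0.0005, 0, 0, 0, 1],
    [0, 0, 0.0003, 0, 0, 0, 1],
    [0, 0, 0, 0, 0, 0, 1],
    [0, 0, 0, 0, 0, 0, 1]
  ]
}}

```text
time: 22.53
tool_pos: [0.5134, 0.2191, 0.1145]
tool_rot: [-3.141, 0.006, -2.87]
contact_force: [-7.5, -2.4, 22.6]
opening: 0.0617
```

Call:
{"api": "send_rows", "payload": {
  "series": [
    [0.0005, 0, -0.001, 0, 0, 0, 1],
    [0, 0, -0.001, 0, 0, 0, 1],
    [0, 0, -0.0008, 0, 0, 0, 1],
    [0, 0, 0, 0, 0, 0, 1]
  ]
}}

```text
time: 22.87
tool_pos: [0.5129, 0.219, 0.1146]
tool_rot: [3.141, 0.004, -2.87]
contact_force: [0.3, 1.4, 6.8]
opening: 0.0613
```

Call:
{"api": "send_rows", "payload": {
  "series": [
    [0, 0, 0, 0, 0, 0, 0.3],
    [0, 0, 0, 0, 0, 0, 0.25],
    [0, 0, 0, 0, 0, 0, 0.1],
    [0, 0, 0, 0, 0, 0, 0],
    [0, 0, 0, 0, 0, 0, 0]
  ]
}}

```text
time: 23.28
tool_pos: [0.5122, 0.2188, 0.1135]
tool_rot: [3.141, 0.002, -2.87]
contact_force: [-0.5, 0.2, -0.3]
opening: 0.0842
```

Call:
{"api": "send_rows", "payload": {
  "series": [
    [0, 0, -0.015, 0, 0, 0, 0],
    [0, 0, -0.03, 0, 0, 0, 0],
    [0, 0, -0.035, 0, 0, 0, 0],
    [0, 0, -0.035, 0, 0, 0, 0],
    [0, 0, 0, 0, 0, 0, 0]
  ]
}}

```text
time: 23.7
tool_pos: [0.515, 0.2196, 0.236]
tool_rot: [3.141, 0.015, -2.87]
contact_force: [0.8, 0.1, -0.1]
opening: 0.0914
```

```bash
cat > cov.py <<'E'
from homefit import *
import sys
t=sys.argv[1]
for n,b in (('wrist','w'),('scene','c'),('side','s')):
    d=shot(n,b+t); W=cloud(d); c=d['color'].astype(float)
    m=(np.hypot(W[...,0]-.511,W[...,1]-.218)<.07)&(abs(W[...,2]-.132)<.006)&(c[...,0]>90)
    P=W[m]
    if len(P)<50: continue
    rc=cv2.minAreaRect((P[:,:2]*1000).astype(np.float32)); A=np.c_[P[:,:2]-P[:,:2].mean(0),np.ones(len(P))]
    print(n,len(P),np.round(rc[0],1),np.round(rc[1],1),round(rc[2],1),'z',np.median(P[:,2]).round(4),'slope',np.linalg.lstsq(A,P[:,2],rcond=None)[0][:2].round(4))
d=load('c'+t);cv2.imwrite('pics/b_c%s.png'%t,cv2.resize(d['color'][170:290,250:370,::-1],None,fx=5,fy=5,interpolation=cv2.INTER_CUBIC))
print(cur()[0])
E
python3 cov.py 11
```

```text
wrist 7141 [510.3 218.4] [90.  62.1] 15.3 z 0.1307 slope [ 0.0008 -0.0006]
scene 1037 [511.1 217.7] [93.5 63.3] 15.2 z 0.1339 slope [-0.0122 -0.0192]
side 498 [513.1 217.6] [94.2 67. ] 15.0 z 0.1319 slope [0.0076 0.0068]
[0.51180138 0.21864652 0.22854211]
```

View pics/b_c11.png

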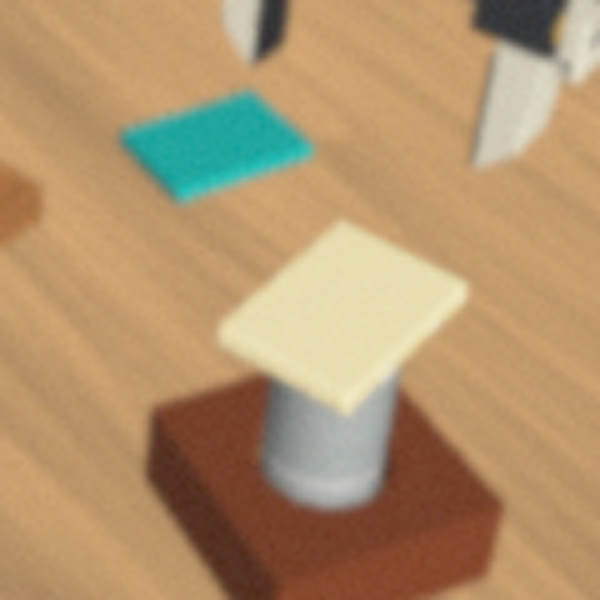

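View pics/w11.png

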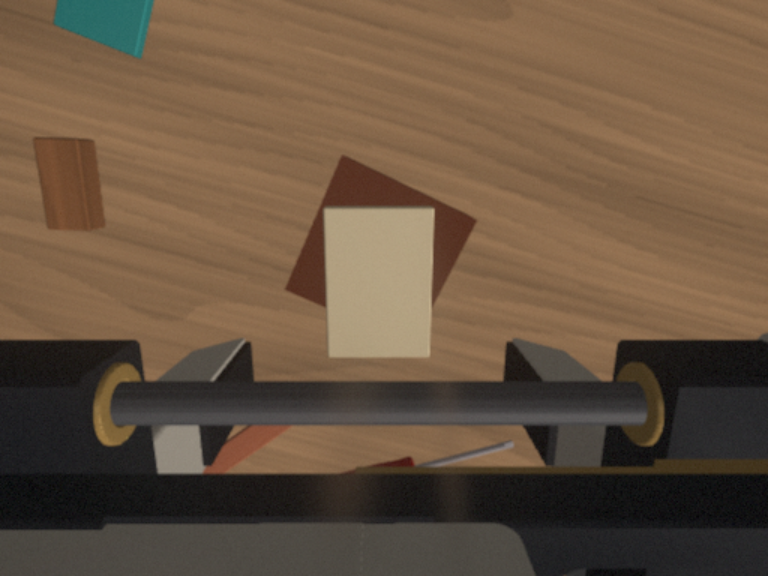

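The cover is centred within about 1 mm of the can's axis and level, with its top at about 0.131–0.134 m. I settle the arm and hand in.

Call:
{"api": "send_rows", "payload": {
  "series": [
    [0, 0, -0.01, 0, 0, 0, 0],
    [0, 0, 0, 0, 0, 0, 0],
    [0, 0, 0, 0, 0, 0, 0],
    [0, 0, 0, 0, 0, 0, 0]
  ]
}}

```text
time: 24.18
tool_pos: [0.5118, 0.2187, 0.2382]
tool_rot: [3.141, 0.002, -2.87]
contact_force: [0.4, 0.1, -0.3]
opening: 0.0919
```

```bash
python3 cov.py 12; python3 -c "
from h import *
a,b=load('side0')['color'].astype(int),load('s12')['color'].astype(int)
print('changed px right part',(abs(a-b).max(-1)>40)[100:,300:].sum())
print(workorder.hand_in())"
```

```text
wrist 6915 [510.4 218.4] [89.4 62.1] 15.5 z 0.1307 slope [-0.0005 -0.0006]
scene 1037 [511.5 217.4] [91.6 64.1] 15.7 z 0.1338 slope [-0.0118 -0.0191]
side 494 [512.3 217.4] [91.9 67.1] 14.4 z 0.1318 slope [0.0023 0.0016]
[0.51184857 0.21868183 0.23835798]
changed px right part 0
the job is handed in; nothing more can be done
None
```

View pics/s12.png

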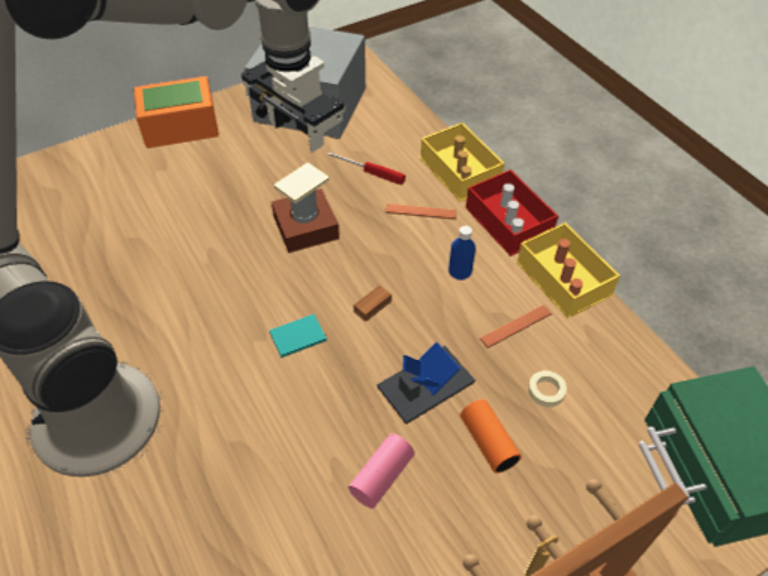

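The relay can is home in the spring holder and the cover plate lies centred and flat on it. I handed the job in at about 24 s of the 72 s allowed.

- **Can:** I lifted it along its own axis, started it upright in the bore, and turned it at 0.7–0.84 rad/s while sinking about 6 mm/s. It stopped on the floor, where the downward force rose to 39 N. The wrist camera then put its top 77.3 mm above the holder's top (77 expected) and level to about 0.1°.
- **Cover:** I laid it on the can, pressed it to about 23 N, and released it. The wrist camera shows it within about 0.6 mm of the can's axis, tilted less than 0.1°, with its top at 0.1307 m (that camera reads about 1.3 mm low, so 132 mm as expected).
- **Bystanders:** in the last side picture, the part of the view from the holder rightwards and down to the near edge showed no changed pixels against the start. That part covers the bars, bottle, spacer and decoy cans. I checked the screwdriver and the turquoise plate only by eye; both look unmoved.

**Disagreements and high readings:**
- **Cameras:** the scene and side cameras differ from the wrist camera by 1–2 mm in position. The scene camera's coarser range data gave the plate about 1° of slope, which I put down to noise.
- **Twist force and torque:** the push reached about 19 N and the torque about 1.0 N m near the end. These are slightly above the stated 18 N and "under 1 N m".

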